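# Hook the rocker's return spring onto its post with the spring puller

## Robot

A 6-joint arm with a two-finger parallel gripper is mounted at the origin on a cart in front of the work surface, level with it; the furniture and walls round the work are solid. World frame = base frame: x ahead of the robot, y to its left, z up, the work surface at z = 0. Lengths are in m, angles in degrees, forces in N, time in s.
With the tool pointing down it reaches from about 0.375 to 0.9 m from the base axis. Payload 3.1 kg.
Tool frame: the origin (TCP) lies midway between the tips of the shut fingers; the grasp point (between the pads) lies bot.hold_point_z behind it (bot.hold_point_z is the distance from the TCP to the grasp point, in m); z points along the fingers, y is the direction in which the jaws open and shut (so a half turn about z gives the same grasp; the last joint's range is limited). The gripper opens to 87 mm and grips with 3 to 60 N. Pads are 19 mm wide; open, the fingers measure 117 mm over their backs; the gripper's body (75 mm by 190 mm) begins 51 mm behind the grasp point.
Start: joints at [54.23, 30.224, 82.088, -0, 67.689, -10.227], TCP at [0.269, 0.564, 0.223] pointing down, gripper open.
Joint ranges: [-176.69, 176.69], [-43.24, 126.21], [12.49, 139.97], [-82, 262], [0, 151.66], [-163.58, 163.58]. Speed limits (degrees/s): [159.86, 159.86, 180, 180, 180, 180].

## Interface

Orientations are given as a 3x3 rotation matrix whose columns are the frame's x, y, z axes.
In Python, from rig import bot, vision, order gives the robot as it stands. The module is installed in compiled form; this text tells all that it offers.
- The arm moves only by the tool move_arm, never from a script. Its argument "moves" is a list of rows, each an object of numbers: "hand": the finger opening in mm, from 0 to 87; "x", "y", "z": the shift along the tool's x, y, z in units of 25 mm (1.0 is 25 mm); "wx", "wy", "wz": the turn, a rotation vector about the tool's x, y, z in degrees. In form: [{"hand": .., "x": .., "y": .., "z": .., "wx": .., "wy": .., "wz": ..}, ...]. A call has 1 to 20 rows; each row shifts and turns the commanded pose from where the row before left it, along the tool's axes as they then stand; what a row does not reach is not made up. A row lasts 1/10 s, in which the tool goes at most 50 mm and 8.59 degrees, less where a joint would pass 70% of its speed; a pose out of reach is approached as far as the arm can. A call is refused whole if a number of a shift passes 1 or a number of a turn 8.59, either way. A call with a gripper value outside its range is refused whole. The fingers move at their own pace and stop on an object; the grip force is fixed at half the most. Time passes only in rows, so rows that do not move let the fingers close. It gives the time, the measured TCP pose, the force and the opening at its end, in the units of the state.
- bot.read_state(): the state, without advancing time (a new reading comes with each control period).
- vision.capture(name): name is "side" or "top" or "wrist"; returns a dict with "image" (400x640x3 uint8, red, green, blue), "z_map" (400x640 float32, m along the optical axis (not along the pixel's ray), 0 where there is no reading), "fx", "fy", "cx", "cy" (pixels), "pose" (4x4, takes a point from camera to world coordinates); the wrist camera has in their place "hand_eye" (4x4, takes a point from camera to tool coordinates, whose origin is the TCP and whose axes are the flange's). Camera axes: x right, y down, z forward; pixel columns grow to the right and rows downward; lengths in m; the calibration is good to about 2 mm. The wrist camera is an equidistant fisheye: a pixel r from the principal point sees the ray r / f radians off the axis. A picture is of the moment at which its call begins: read the wrist's pose just before it.
- order.hand_in(): hands the job in, once; it reports no verdict.
The state is a dict: "time_s": time; "joint_positions": joint angles; "qvel": joint speeds; "tau": joint torques, N m; "position": TCP position; "tcp_rot": TCP orientation; "force": force on the tool from outside, world axes, zero at the start; "moment": the same for the moment, N m; "opening": opening from 0.0 (shut) to 1.0 (fully open).
Only numpy, scipy, OpenCV 4.12 (cv2) and the standard library are available. Lean on these libraries where they do the work, as an engineer would, in place of code of your own. Each camera call takes 0.05 s, during which the arm holds its last target.

## Task

Take the orange-handled spring puller from its stand, put its pin down into the red loop on the free end of the rocker's return spring, stretch the spring, swing its hook round the brass post and ease it back so that the stretched spring stays hooked on the post. Then put the puller back upright into its hole in the stand. Work the spring only with the puller, never touching the rig with the gripper, and leave the blue-handled scraper where it is.

Things in the scene. Friction and masses are not known exactly. Their poses are not given: they have to be found in the camera images.
- spring_rig: Fixed spring rig of a rocker: base plate 70 x 182 x 8 mm, grey housing 43 mm high at its -y end, brass post (10 mm diameter, head 12 mm, top 42 mm above the bench) near its +y end. Origin: foot of the post on its axis, bench height. The spring's pivot stud (36 mm high) stands at y = -144 mm; the spring lies level 28 mm above the bench. Hooked: pull loop's centre at (0, +20) mm here.
- spring_arm (a joint): Turn of the spring about the pivot, in the level plane; it cannot rise, and stays where it is left. 0: spring along the rig's +y, in line with the post; positive: free end turned to the rig's +x. Starts at 0.16 to 0.35 rad; light to turn.
- spring_hook (a joint): Stretch of the spring along its length, m, 0 to 0.075; pull is 1 N + 70 N per m. J hook of 4 mm wire, from the pivot, unstretched: shank 13 mm to the +x side, 72 to 108 mm out; bend of 13 mm radius about 108 mm; tip 14 mm to the -x side at 102 mm; the mouth, 72 to 102 mm, looks to -x. Stretched 57 mm and swung to turn 0 from +x, it takes the post in the mouth; eased back, it seats at 30 mm.
- pull_loop (a point): Centre of the red pull loop at the spring's free end, beyond the hook: a level ring, 20 mm inside and 28 mm outside diameter, 28 mm above the bench, 134 mm from the pivot when unstretched. It moves with the hook. Its y axis points along the spring, away from the pivot.
- puller_handle (a point): Centre of the spring puller's handle; loose, 90 g. Orange handle 22 x 22 mm (sides along its x, y), 72 mm high; below it a flange of 34 mm diameter, 4 mm thick, then a round pin of 7 mm diameter, 42 mm long. This point is 40 mm above the flange's underside, 82 mm above the pin's tip; z up. Stowed, the flange lies on the stand and this point is 90 mm above the bench.
- scraper_handle (a point): Centre of the scraper's handle, a bystander in the other hole of the stand: same handle shape in blue, a flat blade in place of the pin. Leave it alone.
- tool_stand: White tool stand fixed to the bench, 60 x 170 x 50 mm (x, y, z); origin: centre of its underside. Two upright holes, 20 mm diameter, 46 mm deep, at (0, -45) and (0, +45) mm; puller and scraper stand in them, either way round.
Mind the look-alikes: they are no part of the job. What is shaped like the part that bears puller_handle but green or turquoise is not meant.

How it is judged (in metres and radians):
On the way, in this order (a step that is already met when the one before it is completed fails the run):
1. the puller is lifted out of the stand (height (world z) of puller_handle above 0.125 m), for 0.1 s.
2. the puller's pin holds the spring stretched, with the loop more than 36 mm beyond the post (y of pull_loop in the frame of spring_rig above 0.036 m and contact force between puller and spring_rig above 1 N), for 0.1 s.
3. the spring is hooked on the post (y of pull_loop in the frame of spring_rig between 0.012 and 0.028 m and x of pull_loop in the frame of spring_rig between -0.012 and 0.012 m and contact force between puller and spring_rig below 0.5 N), for 0.2 s.
At the end, for the whole second after the job is handed in: The post holds the spring stretched: loop centre 12 to 28 mm beyond the post along the rig's y, within 12 mm in x. The puller stands at rest, upright within 10 degrees, in a hole of the stand: handle centre 80 to 100 mm above the bench, 30 to 60 mm from the stand's centre (y of pull_loop in the frame of spring_rig between 0.012 and 0.028 m and x of pull_loop in the frame of spring_rig between -0.012 and 0.012 m and angle between puller_handle's own z axis and vertical below 0.17 rad and height (world z) of puller_handle between 0.08 and 0.1 m and horizontal distance between puller_handle and tool_stand between 0.03 and 0.06 m and linear speed of puller below 0.02 m/s); the robot touches nothing.
It fails at once if the gripper or arm pushes on the spring rig (more than 1 N) (contact force between any of the fingers, the arm and spring_rig above 1 N).
It fails at once if the scraper is moved by more than 30 mm (distance of scraper_handle from where it was at the start of the episode above 0.03 m).
It also fails if it takes over 61 s, if anything falls off the work surface, if the arm or the gripper's body presses on something with over 40 N, if the wrist force passes 120 N, or if a joint passes its speed limit or range.

## Working session

There is one attempt and no reset: what is moved stays moved. The work goes in short steps, Python scripts to look and compute and a tool call to move; the robot and the scene stay as the last step left them, time stands still between calls to the robot, and variables do not carry over. Pictures are saved under pics/ and viewed, and the job is handed in when it is done.

Besides the shell and the picture viewer there is one more tool, called by a JSON object that holds its "name" and its "arguments". move_arm: Moves the arm, as the interface text tells. Its arguments: {"type":"object","properties":{"moves":{"type":"array"}},"required":["moves"]}

```bash
mkdir -p pics; python3 - <<'E'
from rig import bot, vision
import cv2
s=bot.read_state()
print(s, bot.hold_point_z)
for n in ("side","top","wrist"):
    c=vision.capture(n); cv2.imwrite(f"pics/{n}0.png",c["image"][:,:,::-1])
    print(n,c["fx"],c["fy"],c["cx"],c["cy"]); print(c.get("pose",c.get("hand_eye")))
E
```

```text
{'time_s': 0.0, 'joint_positions': array([ 5.42308174e+01,  3.02774572e+01,  8.21563952e+01, -2.48598597e-03,
        6.76875100e+01, -1.02253456e+01]), 'qvel': array([ 0.05781039, -0.08367332, -0.02575995, -0.04496337,  0.03344096,
       -0.06706793]), 'tau': array([ 2.59066073e-04, -4.40037024e+01, -1.76590776e+01,  6.32920861e-02,
        5.82050357e-02, -1.72877708e-04]), 'position': array([0.26903562, 0.56332829, 0.22158775]), 'tcp_rot': array([[-9.02262555e-01,  4.31185376e-01, -1.20554864e-03],
       [ 4.31186930e-01,  9.02260936e-01, -1.74210240e-03],
       [ 3.36550363e-04, -2.09165058e-03, -9.99997756e-01]]), 'force': array([-0.12613214,  0.051675  ,  0.28148175]), 'moment': array([0.01442569, 0.00602784, 0.0177801 ]), 'opening': 0.9984989125841849} 0.0187
side 364.76537446992734 364.76537446992734 314.21151558232225 201.92801745707865
[[ 8.80927221e-01 -3.19199513e-01  3.49397914e-01  1.97790828e-01]
 [-4.73251589e-01 -5.93535298e-01  6.50959894e-01 -5.67060187e-01]
 [-4.06086399e-04 -7.38801408e-01 -6.73923077e-01  6.72952381e-01]
 [ 0.00000000e+00  0.00000000e+00  0.00000000e+00  1.00000000e+00]]
top 444.8623340206448 444.8623340206448 308.39678843233816 192.96081527910238
[[-0.08981414 -0.97484137  0.2040042   0.29921263]
 [-0.99594912  0.08879994 -0.01413926 -0.01736445]
 [-0.00433203 -0.20444771 -0.9788679   1.1031651 ]
 [ 0.          0.          0.          1.        ]]
wrist 309.70691628693146 309.70691628693146 317.34124638046137 197.20062995182846
[[-1.57000388e-04 -9.57634356e-01 -2.87986833e-01  7.91152454e-02]
 [ 9.99999673e-01  7.80507613e-05 -8.04704939e-04 -2.67266026e-04]
 [ 7.93090687e-04 -2.87986866e-01  9.57634030e-01 -1.63092202e-01]
 [ 0.00000000e+00  0.00000000e+00  0.00000000e+00  1.00000000e+00]]
```

View pics/side0.png

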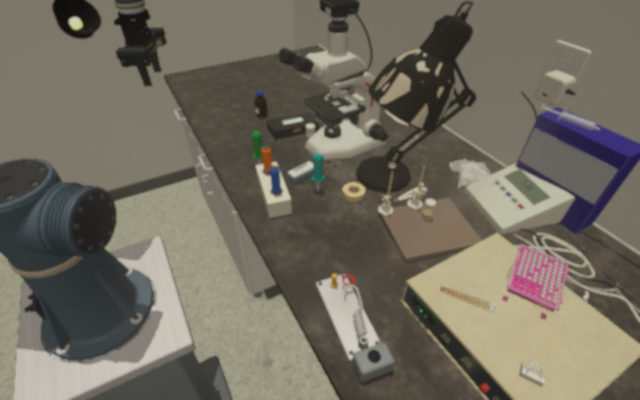

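View pics/top0.png

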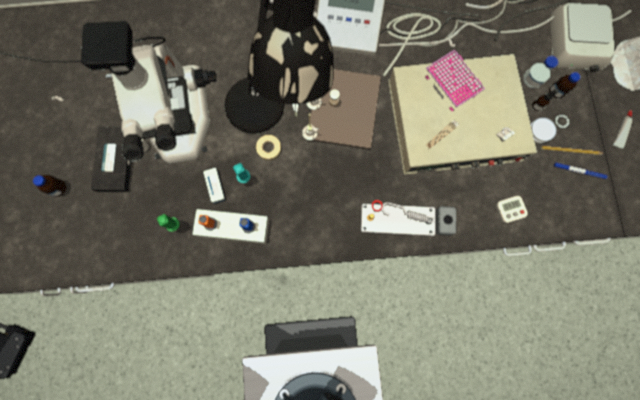

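View pics/wrist0.png

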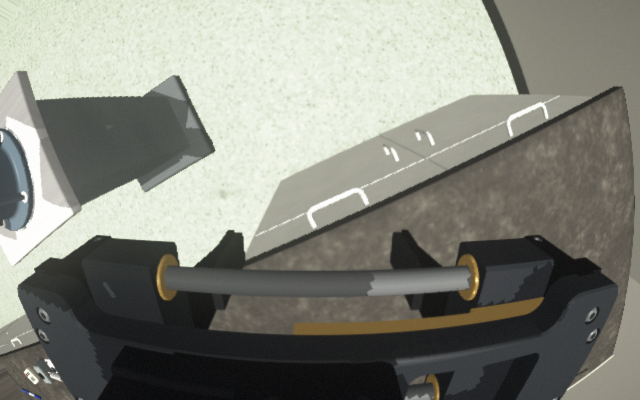

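```bash
cat > h.py <<'E'
import numpy as np, cv2
from rig import bot, vision
def cap(n):
    s=bot.read_state(); c=vision.capture(n)
    if "pose" not in c:
        T=np.eye(4);T[:3,:3]=s["tcp_rot"];T[:3,3]=s["position"]; c["pose"]=T@c["hand_eye"]; c["fish"]=1
    return c
def ray(c,u,v):
    x=(u-c["cx"])/c["fx"];y=(v-c["cy"])/c["fy"]
    if "fish" in c:
        r=np.hypot(x,y); d=np.array([x/r*np.sin(r),y/r*np.sin(r),np.cos(r)]) if r>1e-9 else np.array([0,0,1.])
    else: d=np.array([x,y,1.])
    d=c["pose"][:3,:3]@d
    return c["pose"][:3,3],d/np.linalg.norm(d)
def onz(c,u,v,z):
    o,d=ray(c,u,v); return o+d*(z-o[2])/d[2]
def tri(rs):
    A=np.zeros((3,3));b=np.zeros(3)
    for o,d in rs:
        P=np.eye(3)-np.outer(d,d);A+=P;b+=P@o
    p=np.linalg.solve(A,b); return p,[np.linalg.norm((np.eye(3)-np.outer(d,d))@(p-o)) for o,d in rs]
def proj(c,p):
    q=np.linalg.inv(c["pose"])@np.append(p,1)
    if "fish" in c:
        r=np.hypot(q[0],q[1]);t=np.arctan2(r,q[2]);return c["cx"]+c["fx"]*t*q[0]/r,c["cy"]+c["fy"]*t*q[1]/r
    return c["cx"]+c["fx"]*q[0]/q[2],c["cy"]+c["fy"]*q[1]/q[2]
def crop(c,x0,x1,y0,y1,k,name):
    cv2.imwrite("pics/"+name,cv2.resize(c["image"][y0:y1,x0:x1,::-1],None,fx=k,fy=k,interpolation=cv2.INTER_CUBIC))
def mask(c,lo,hi):
    return cv2.inRange(cv2.cvtColor(c["image"],cv2.COLOR_RGB2HSV),lo,hi)
def blobs(m,amin=8):
    n,l,st,ce=cv2.connectedComponentsWithStats(m)
    return [(tuple(ce[i].round(1)),st[i].tolist()) for i in range(1,n) if st[i][4]>=amin]
E
python3 - <<'E'
from h import *
t=cap("top");s=cap("side")
crop(t,150,310,150,260,5,"t_stand.png");crop(t,340,480,180,250,5,"t_rig.png")
crop(s,230,340,110,240,4,"s_stand.png");crop(s,290,410,250,390,4,"s_rig.png")
for n,lo,hi in (("or",(5,150,100),(16,255,255)),("blue",(105,100,60),(125,255,255)),("red",(0,120,100),(4,255,255)),("brass",(15,100,80),(30,255,255))):
    for c,k in((t,"t"),(s,"s")): print(n,k,blobs(mask(c,lo,hi)))
E
```

```text
or t [((np.float64(207.9), np.float64(222.1)), [199, 216, 15, 11, 77])]
or s [((np.float64(266.4), np.float64(158.3)), [261, 148, 10, 24, 162])]
blue t [((np.float64(348.4), np.float64(19.1)), [347, 18, 4, 3, 11]), ((np.float64(551.0), np.float64(61.5)), [544, 56, 14, 12, 124]), ((np.float64(574.7), np.float64(76.6)), [570, 72, 10, 10, 79]), ((np.float64(561.4), np.float64(165.7)), [554, 163, 15, 7, 64]), ((np.float64(595.8), np.float64(174.2)), [585, 170, 22, 9, 91]), ((np.float64(38.3), np.float64(180.0)), [33, 175, 12, 11, 99]), ((np.float64(247.4), np.float64(225.4)), [240, 219, 13, 11, 73])]
blue s [((np.float64(259.0), np.float64(92.9)), [256, 91, 7, 5, 29]), ((np.float64(558.2), np.float64(109.1)), [555, 108, 7, 3, 14]), ((np.float64(595.7), np.float64(157.5)), [540, 112, 100, 120, 2817]), ((np.float64(275.1), np.float64(179.9)), [271, 169, 9, 23, 145])]
red t [((np.float64(366.5), np.float64(21.5)), [365, 21, 4, 2, 8]), ((np.float64(629.8), np.float64(112.7)), [628, 110, 4, 6, 20]), ((np.float64(490.8), np.float64(161.9)), [489, 160, 5, 5, 19]), ((np.float64(376.9), np.float64(201.7)), [372, 199, 11, 7, 36])]
red s [((np.float64(350.7), np.float64(278.2)), [343, 275, 13, 9, 43]), ((np.float64(484.2), np.float64(387.2)), [480, 383, 10, 9, 52])]
brass t [((np.float64(570.4), np.float64(149.8)), [542, 145, 59, 10, 227]), ((np.float64(370.4), np.float64(216.9)), [367, 214, 7, 7, 31])]
brass s [((np.float64(261.4), np.float64(151.9)), [260, 147, 3, 12, 16]), ((np.float64(333.7), np.float64(279.2)), [331, 272, 7, 15, 73]), ((np.float64(452.3), np.float64(292.5)), [441, 287, 30, 13, 72])]
```

View pics/t_stand.png

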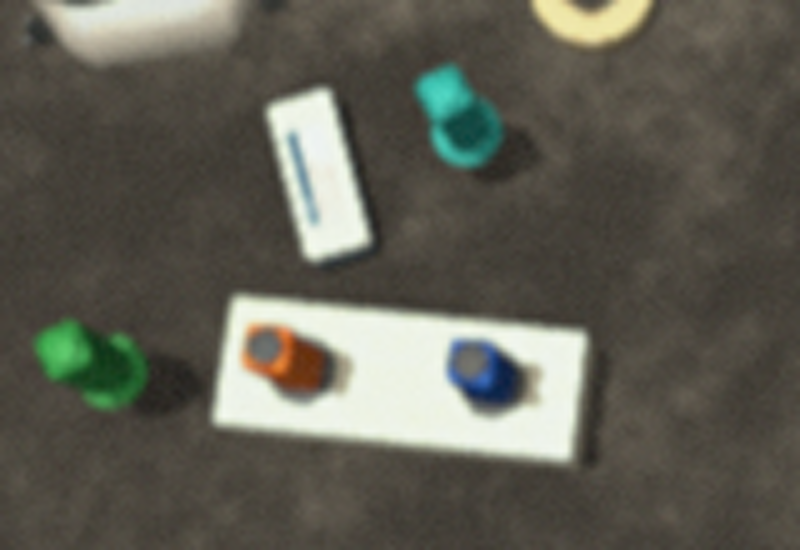

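View pics/t_rig.png

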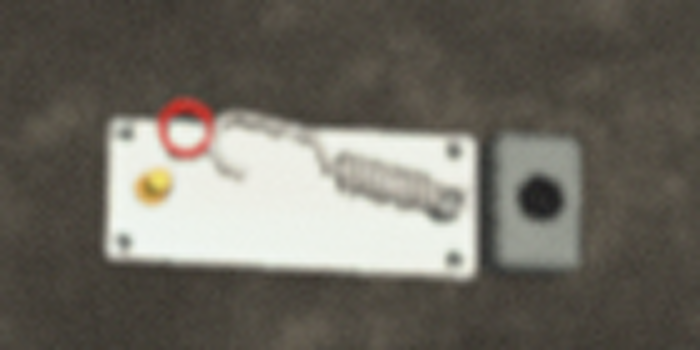

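View pics/s_stand.png

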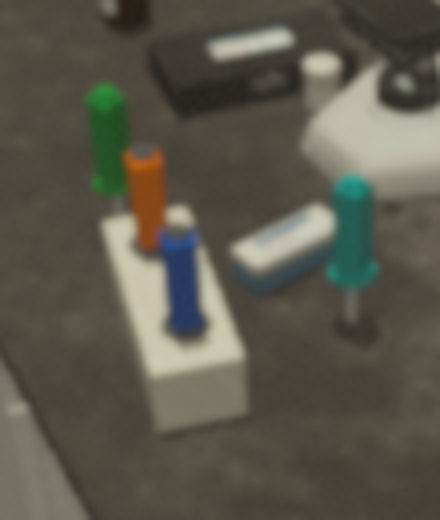

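View pics/s_rig.png

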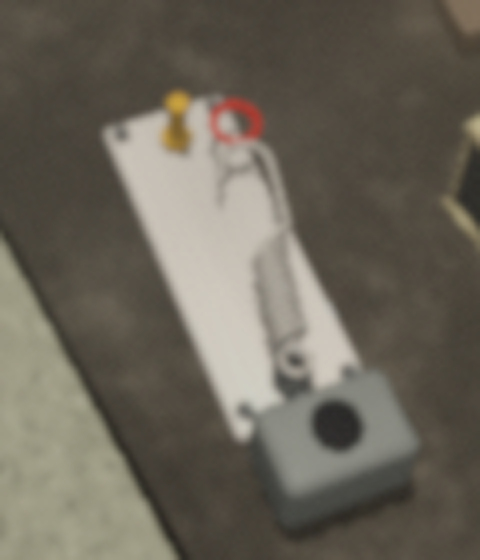

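```bash
python3 - <<'E'
from h import *
t=cap("top");s=cap("side")
T=lambda u,v,x0,y0,k:((u+.5)/k+x0-.5,(v+.5)/k+y0-.5)
def T1(u,v):return T(u,v,150,150,5)
def T2(u,v):return T(u,v,340,180,5)
def S1(u,v):return T(u,v,230,110,4)
def S2(u,v):return T(u,v,290,250,4)
print("cap",tri([ray(t,*T1(266,345)),ray(s,*S1(143,150))]))
print("blue",tri([ray(t,*T1(470,360)),ray(s,*S1(179,230))]))
print("flange-ish onz", onz(t,*T1(303,375),.05))
c=[onz(t,*T1(*p),.05) for p in((235,293),(588,330),(578,463),(213,425))];print(np.round(c,4));print("standc",np.mean(c,0), [np.linalg.norm(c[i]-c[i-1]) for i in range(4)])
c=[onz(t,*T2(*p),.008) for p in((110,117),(476,135),(474,278),(105,260))];print(np.round(c,4));print("platec",np.mean(c,0), [np.linalg.norm(c[i]-c[i-1]) for i in range(4)])
print("posttop",tri([ray(t,*T2(159,181)),ray(s,*S2(178,102))]))
print("loop",tri([ray(t,*T2(186,128)),ray(s,*S2(236,122))]),onz(t,*T2(186,128),.028))
print("stud",onz(t,*T2(447,205),.036),onz(s,*S2(292,358),.036))
# stand top by depth
for u,v in (T1(390,345),T1(540,400)):
    u,v=int(u),int(v);z=t["z_map"][v,u];print("d",(t["pose"]@[ (u-t["cx"])/t["fx"]*z,(v-t["cy"])/t["fy"]*z,z,1])[:3])
E
```

```text
cap (array([0.46586563, 0.20571345, 0.13165258]), [np.float64(0.0006228915838967826), np.float64(0.0006228915838967071)])
blue (array([0.45188456, 0.11648195, 0.12986913]), [np.float64(0.0011925541865337487), np.float64(0.001192554186533659)])
flange-ish onz [0.46316131 0.20762299 0.05      ]
[[0.5058 0.2384 0.05  ]
 [0.4725 0.0706 0.05  ]
 [0.4095 0.0798 0.05  ]
 [0.4431 0.2513 0.05  ]]
standc [0.4577317  0.16005039 0.05      ] [np.float64(0.06399298362841606), np.float64(0.1710916759131048), np.float64(0.06368193140256077), np.float64(0.17473375306308364)]
[[ 0.4898 -0.1634  0.008 ]
 [ 0.4642 -0.3442  0.008 ]
 [ 0.3934 -0.3327  0.008 ]
 [ 0.4187 -0.1528  0.008 ]]
platec [ 0.44154369 -0.24829377  0.008     ] [np.float64(0.07191598563533518), np.float64(0.1826132505405802), np.float64(0.07168462914355464), np.float64(0.18168924826070734)]
posttop (array([ 0.45179413, -0.17914397,  0.04312715]), [np.float64(0.001411960859739855), np.float64(0.0014119608597397992)])
loop (array([ 0.4779041 , -0.19714663,  0.03058408]), [np.float64(0.0008600807106896041), np.float64(0.0008600807106895843)]) [ 0.47751286 -0.19726017  0.028     ]
stud [ 0.42722877 -0.31687776  0.036     ] [ 0.42949705 -0.32287777  0.036     ]
d [0.47492181 0.16632535 0.05297207]
d [0.44262169 0.09714585 0.0494379 ]
```

Candidates: orange in stand, top (204,219); blue scraper, top (244,222); green look-alike, top (163,220); turquoise look-alike, top (238,168). By the description I choose orange. The top crop also shows the rig: post at (371,216), red loop at (377,205). Next I move over the stand for a close look.

```bash
cat >> h.py <<'E'
def go(target,az=None):
    s=bot.read_state();R=s["tcp_rot"];p=s["position"]
    d=R.T@(np.array(target)-p)/0.025
    a=np.degrees(np.arctan2(R[1,1],R[0,1]))
    print("pos",p.round(4),"az",round(a,2),"tilt z",R[:,2].round(4),"F",np.round(s["force"],2),"open",round(s["opening"],3),"t",round(s["time_s"],2))
    print("shift units",d.round(2),"wz", None if az is None else round(a-az,2))
E
python3 - <<'E'
from h import *
go((.46,.20,.20),78.8)
t=cap("top");s=cap("side")
T=lambda u,v,x0,y0,k:((u+.5)/k+x0-.5,(v+.5)/k+y0-.5)
print("green",tri([ray(t,*T(65,345,150,150,5)),ray(s,*T(105,95,230,110,4))]))
E
```

```text
pos [0.2694 0.5638 0.2223] az 64.45 tilt z [-3.e-04 -4.e-04 -1.e+00] F [ 0.5  -0.31  0.01] open 1.0 t 0.35
shift units [-13.15  -9.84   0.9 ] wz -14.35
green (array([0.4750389 , 0.29783036, 0.12088998]), [np.float64(0.0001863532236650002), np.float64(0.0001863532236649317)])
```

{"name": "move_arm", "arguments": {"moves": [{"hand": 60, "x": -0.82, "y": -0.615, "z": 0.05}, {"hand": 60, "x": -0.82, "y": -0.615, "z": 0.05}, {"hand": 60, "x": -0.82, "y": -0.615, "z": 0.05}, {"hand": 60, "x": -0.82, "y": -0.615, "z": 0.05}, {"hand": 60, "x": -0.82, "y": -0.615, "z": 0.05}, {"hand": 60, "x": -0.82, "y": -0.615, "z": 0.05}, {"hand": 60, "x": -0.82, "y": -0.615, "z": 0.05}, {"hand": 60, "x": -0.82, "y": -0.615, "z": 0.05}, {"hand": 60, "x": -0.82, "y": -0.615, "z": 0.05}, {"hand": 60, "x": -0.82, "y": -0.615, "z": 0.05}, {"hand": 60, "x": -0.82, "y": -0.615, "z": 0.05}, {"hand": 60, "x": -0.82, "y": -0.615, "z": 0.05}, {"hand": 60, "x": -0.82, "y": -0.615, "z": 0.05}, {"hand": 60, "x": -0.82, "y": -0.615, "z": 0.05}, {"hand": 60, "x": -0.82, "y": -0.615, "z": 0.05}, {"hand": 60, "x": -0.82, "y": -0.615, "z": 0.05}, {"hand": 60, "wz": -7.2}, {"hand": 60, "wz": -7.2}, {"hand": 60}, {"hand": 60}]}}

```text
schema error: expected keys hand, x, y, z, wx, wy, wz
```

```bash
python3 - <<'E'
from h import *
go((.466,.205,.20),78.8)
w=cap("wrist"); crop(w,0,640,0,400,1,"w1.png")
print(proj(w,(.466,.205,.126)),proj(w,(.452,.1165,.126)))
E
```

```text
pos [0.2694 0.5639 0.2225] az 64.46 tilt z [-1.e-04 -2.e-04 -1.e+00] F [-0.57 -0.12 -0.02] open 0.996 t 0.45
shift units [-13.28  -9.56   0.9 ] wz -14.34
(np.float64(164.17839233513192), np.float64(402.1062260450259)) (np.float64(125.89628295392515), np.float64(399.9270302827699))
```

View pics/w1.png

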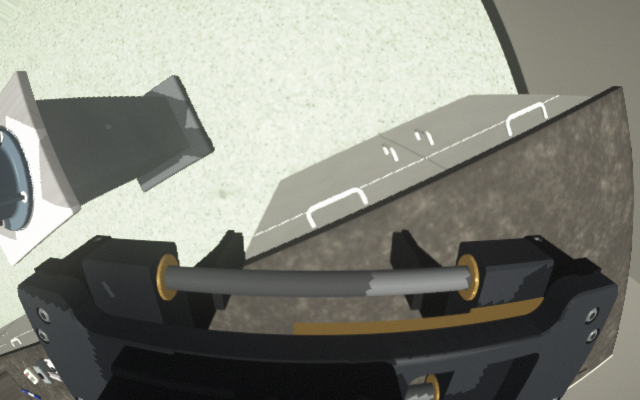

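All keys are required, so the call was refused. The picture is unchanged from the start pose.

{"name": "move_arm", "arguments": {"moves": [{"hand": 60, "x": -0.82, "y": -0.6, "z": 0.05, "wx": 0, "wy": 0, "wz": 0}, {"hand": 60, "x": -0.82, "y": -0.6, "z": 0.05, "wx": 0, "wy": 0, "wz": 0}, {"hand": 60, "x": -0.82, "y": -0.6, "z": 0.05, "wx": 0, "wy": 0, "wz": 0}, {"hand": 60, "x": -0.82, "y": -0.6, "z": 0.05, "wx": 0, "wy": 0, "wz": 0}, {"hand": 60, "x": -0.82, "y": -0.6, "z": 0.05, "wx": 0, "wy": 0, "wz": 0}, {"hand": 60, "x": -0.82, "y": -0.6, "z": 0.05, "wx": 0, "wy": 0, "wz": 0}, {"hand": 60, "x": -0.82, "y": -0.6, "z": 0.05, "wx": 0, "wy": 0, "wz": 0}, {"hand": 60, "x": -0.82, "y": -0.6, "z": 0.05, "wx": 0, "wy": 0, "wz": 0}, {"hand": 60, "x": -0.82, "y": -0.6, "z": 0.05, "wx": 0, "wy": 0, "wz": 0}, {"hand": 60, "x": -0.82, "y": -0.6, "z": 0.05, "wx": 0, "wy": 0, "wz": 0}, {"hand": 60, "x": -0.82, "y": -0.6, "z": 0.05, "wx": 0, "wy": 0, "wz": 0}, {"hand": 60, "x": -0.82, "y": -0.6, "z": 0.05, "wx": 0, "wy": 0, "wz": 0}, {"hand": 60, "x": -0.82, "y": -0.6, "z": 0.05, "wx": 0, "wy": 0, "wz": 0}, {"hand": 60, "x": -0.82, "y": -0.6, "z": 0.05, "wx": 0, "wy": 0, "wz": 0}, {"hand": 60, "x": -0.82, "y": -0.6, "z": 0.05, "wx": 0, "wy": 0, "wz": 0}, {"hand": 60, "x": -0.82, "y": -0.6, "z": 0.05, "wx": 0, "wy": 0, "wz": 0}, {"hand": 60, "x": 0, "y": 0, "z": 0, "wx": 0, "wy": 0, "wz": -7.2}, {"hand": 60, "x": 0, "y": 0, "z": 0, "wx": 0, "wy": 0, "wz": -7.2}, {"hand": 60, "x": 0, "y": 0, "z": 0, "wx": 0, "wy": 0, "wz": 0}, {"hand": 60, "x": 0, "y": 0, "z": 0, "wx": 0, "wy": 0, "wz": 0}]}}

```text
time_s: 2.5
position: [0.462, 0.206, 0.2027]
tcp_rot: [[-0.981, 0.196, 0.0], [0.196, 0.981, 0.0], [-0.0, 0.0, -1.0]]
force: [1.4, 0.8, -0.0]
opening: 0.69
```

```bash
python3 - <<'E'
from h import *
go((.466,.205,.20),78.8)
w=cap("wrist"); crop(w,0,640,0,400,1,"w2.png")
print(proj(w,(.466,.205,.126)),proj(w,(.452,.1165,.126)))
E
```

```text
pos [0.462  0.206  0.2027] az 78.71 tilt z [ 3.e-04  1.e-04 -1.e+00] F [ 1.44  0.77 -0.03] open 0.69 t 2.5
shift units [-0.17 -0.01  0.11] wz -0.09
(np.float64(317.7225929518767), np.float64(210.36761351698027)) (np.float64(213.08034571136926), np.float64(213.84519074987563))
```

View pics/w2.png

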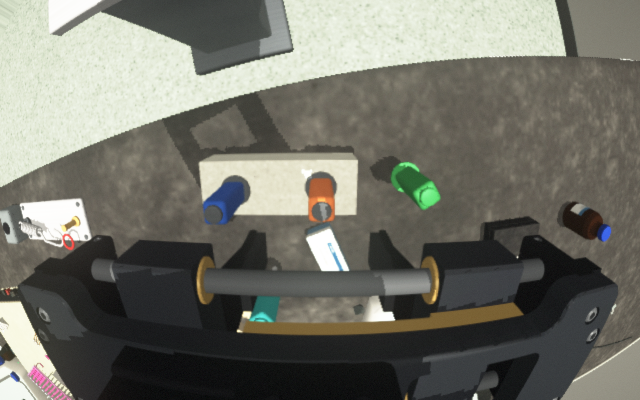

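```bash
python3 - <<'E'
from h import *
w=cap("wrist"); crop(w,190,370,140,230,4,"w3.png")
print(blobs(mask(w,(3,150,80),(16,255,255)),30),)
E
```

```text
[((np.float64(320.7), np.float64(195.0)), [309, 179, 25, 43, 630])]
```

View pics/w3.png

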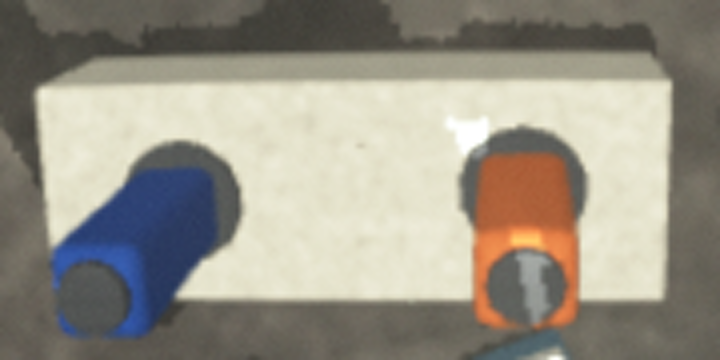

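```bash
python3 - <<'E'
from h import *
w=cap("wrist");t=cap("top");s=cap("side")
T=lambda u,v,x0,y0,k:((u+.5)/k+x0-.5,(v+.5)/k+y0-.5)
uw=T(527,287,190,140,4)
a=ray(w,*uw);b=ray(t,*T(266,345,150,150,5));c=ray(s,*T(143,150,230,110,4))
print(tri([a,b]),tri([a,c]),tri([a,b,c]),onz(w,*uw,.126))
f=T(524,188,190,140,4); print("flange",onz(w,*f,.054))
C=[onz(w,*T(*p,190,140,4),.05) for p in((38,88),(668,82),(665,300),(58,302))]
print(np.round(C,4),np.mean(C,0))
d=C[1]-C[0];print(np.degrees(np.arctan2(d[1],d[0])));d=C[2]-C[3];print(np.degrees(np.arctan2(d[1],d[0])))
# heights by depth
for p in((300,200),(527,287)):
    u,v=[int(round(q)) for q in T(*p,190,140,4)]; z=w["z_map"][v,u]; o,dd=ray(w,u,v); f=w["pose"][:3,2]; print("depth pt",o+dd*z/(dd@f))
E
```

```text
(array([0.46681296, 0.20757058, 0.12579512]), [np.float64(0.0006410993053086756), np.float64(0.0006410993053086487)]) (array([0.46669318, 0.20803566, 0.12980381]), [np.float64(0.00065281288674972), np.float64(0.0006528128867497307)]) (array([0.46619291, 0.20721438, 0.13008923]), [np.float64(0.0009442642226480666), np.float64(0.0011520866996788193), np.float64(0.0009667329340395651)]) [0.46732602 0.2078986  0.126     ]
flange [0.46539805 0.20835598 0.054     ]
[[0.4127 0.0845 0.05  ]
 [0.4457 0.2503 0.05  ]
 [0.5048 0.2399 0.05  ]
 [0.473  0.0721 0.05  ]] [0.45904941 0.16171334 0.05      ]
78.727880412039
79.2655280511774
depth pt [0.4586152  0.14911673 0.04925169]
depth pt [0.46570545 0.20786162 0.12958939]
```

```bash
python3 - <<'E'
from h import *
go((.4662,.2075,.070),79)
E
```

```text
pos [0.4618 0.2061 0.2026] az 78.84 tilt z [ 1.e-04 -0.e+00 -1.e+00] F [-1.09 -0.38 -0.16] open 0.686 t 2.75
shift units [-0.16  0.09  5.3 ] wz -0.16
```

{"name": "move_arm", "arguments": {"moves": [{"hand": 60, "x": -0.16, "y": 0.09, "z": 0, "wx": 0, "wy": 0, "wz": 0}, {"hand": 60, "x": 0, "y": 0, "z": 0.6, "wx": 0, "wy": 0, "wz": 0}, {"hand": 60, "x": 0, "y": 0, "z": 0.6, "wx": 0, "wy": 0, "wz": 0}, {"hand": 60, "x": 0, "y": 0, "z": 0.6, "wx": 0, "wy": 0, "wz": 0}, {"hand": 60, "x": 0, "y": 0, "z": 0.6, "wx": 0, "wy": 0, "wz": 0}, {"hand": 60, "x": 0, "y": 0, "z": 0.6, "wx": 0, "wy": 0, "wz": 0}, {"hand": 60, "x": 0, "y": 0, "z": 0.6, "wx": 0, "wy": 0, "wz": 0}, {"hand": 60, "x": 0, "y": 0, "z": 0.6, "wx": 0, "wy": 0, "wz": 0}, {"hand": 60, "x": 0, "y": 0, "z": 0.6, "wx": 0, "wy": 0, "wz": 0}, {"hand": 60, "x": 0, "y": 0, "z": 0.5, "wx": 0, "wy": 0, "wz": 0}, {"hand": 60, "x": 0, "y": 0, "z": 0, "wx": 0, "wy": 0, "wz": 0}]}}

```text
time_s: 3.85
position: [0.4655, 0.2072, 0.0686]
tcp_rot: [[-0.981, 0.193, -0.003], [0.193, 0.981, -0.001], [0.003, -0.001, -1.0]]
force: [0.3, -0.2, 0.2]
opening: 0.69
```

```bash
python3 - <<'E'
from h import *
go((.4662,.2075,.070),79)
w=cap("wrist"); crop(w,160,480,130,330,2.5,"w4.png")
E
```

```text
pos [0.4655 0.2072 0.0686] az 78.85 tilt z [-3.e-03 -6.e-04 -1.e+00] F [ 0.29 -0.17  0.21] open 0.69 t 3.85
shift units [-0.03  0.02 -0.06] wz -0.15
```

View pics/w4.png

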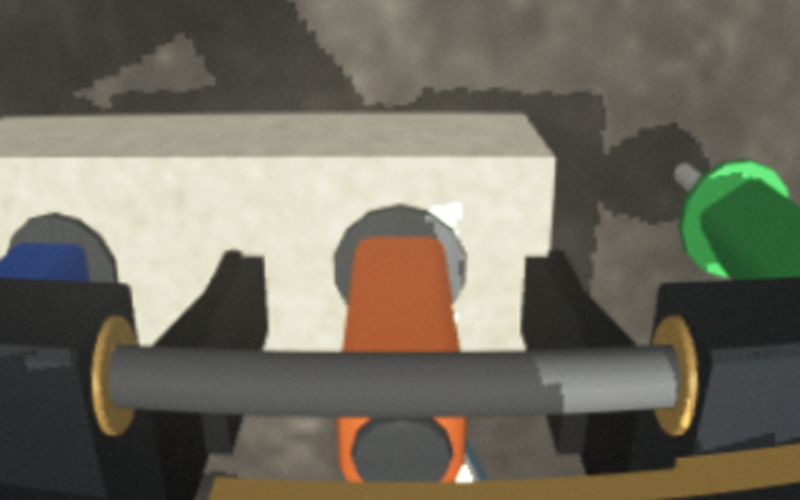

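The handle sits midway between the fingers, at crop (402,300). Now grip and lift.

{"name": "move_arm", "arguments": {"moves": [{"hand": 5, "x": 0, "y": 0, "z": 0, "wx": 0, "wy": 0, "wz": 0}, {"hand": 5, "x": 0, "y": 0, "z": 0, "wx": 0, "wy": 0, "wz": 0}, {"hand": 5, "x": 0, "y": 0, "z": 0, "wx": 0, "wy": 0, "wz": 0}, {"hand": 5, "x": 0, "y": 0, "z": 0, "wx": 0, "wy": 0, "wz": 0}, {"hand": 5, "x": 0, "y": 0, "z": 0, "wx": 0, "wy": 0, "wz": 0}, {"hand": 5, "x": 0, "y": 0, "z": 0, "wx": 0, "wy": 0, "wz": 0}, {"hand": 5, "x": 0, "y": 0, "z": 0, "wx": 0, "wy": 0, "wz": 0}, {"hand": 5, "x": 0, "y": 0, "z": -0.4, "wx": 0, "wy": 0, "wz": 0}, {"hand": 5, "x": 0, "y": 0, "z": -0.6, "wx": 0, "wy": 0, "wz": 0}, {"hand": 5, "x": 0, "y": 0, "z": -0.6, "wx": 0, "wy": 0, "wz": 0}, {"hand": 5, "x": 0, "y": 0, "z": -0.6, "wx": 0, "wy": 0, "wz": 0}, {"hand": 5, "x": 0, "y": 0, "z": -0.6, "wx": 0, "wy": 0, "wz": 0}, {"hand": 5, "x": 0, "y": 0, "z": -0.6, "wx": 0, "wy": 0, "wz": 0}, {"hand": 5, "x": 0, "y": 0, "z": -0.4, "wx": 0, "wy": 0, "wz": 0}, {"hand": 5, "x": 0, "y": 0, "z": 0, "wx": 0, "wy": 0, "wz": 0}]}}

```text
time_s: 5.4
position: [0.4671, 0.2076, 0.1666]
tcp_rot: [[-0.981, 0.193, 0.003], [0.193, 0.981, 0.001], [-0.003, 0.001, -1.0]]
force: [0.1, -0.7, -1.2]
opening: 0.247
```

```bash
python3 - <<'E'
from h import *
# rig frame
P=np.array([.452,-.179]);a=np.radians(-8.05);X=np.array([np.cos(a),np.sin(a)]);Y=np.array([-np.sin(a),np.cos(a)])
go((.4662,.2075,.070),79)
L=np.array([.4777,-.1972])
go((L[0],L[1],.16),81.95)
w=cap("wrist"); crop(w,160,480,130,330,2.5,"w5.png")
s=cap("side"); crop(s,230,340,90,220,4,"s5.png"); np.savez("/tmp/x",j=bot.read_state()["joint_positions"]);print(bot.read_state()["joint_positions"].round(1))
E
```

```text
pos [0.4671 0.2076 0.1666] az 78.86 tilt z [ 3.1e-03  6.0e-04 -1.0e+00] F [ 0.11 -0.66 -1.19] open 0.247 t 5.4
shift units [ 0.05 -0.01  3.86] wz -0.14
pos [0.4671 0.2076 0.1666] az 78.86 tilt z [ 3.1e-03  6.0e-04 -1.0e+00] F [ 0.11 -0.66 -1.19] open 0.247 t 5.4
shift units [ -3.54 -15.81   0.25] wz -3.09
[ 11.4  26.2 101.8  -0.   52.  -67.4]
```

View pics/w5.png

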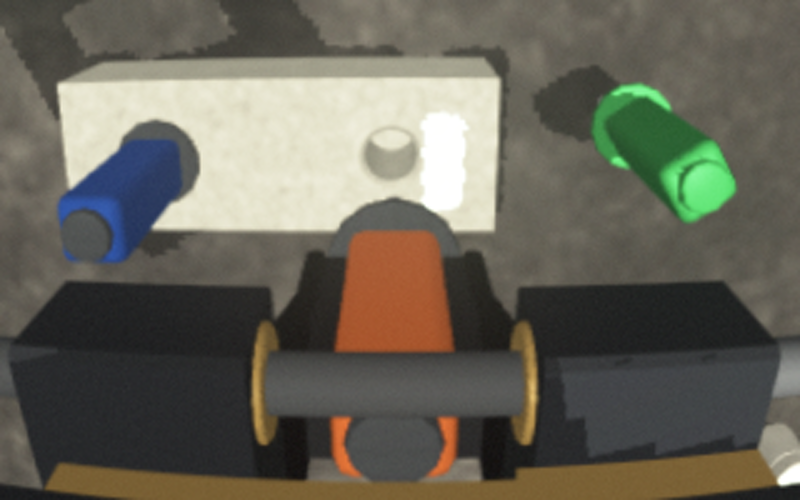

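View pics/s5.png

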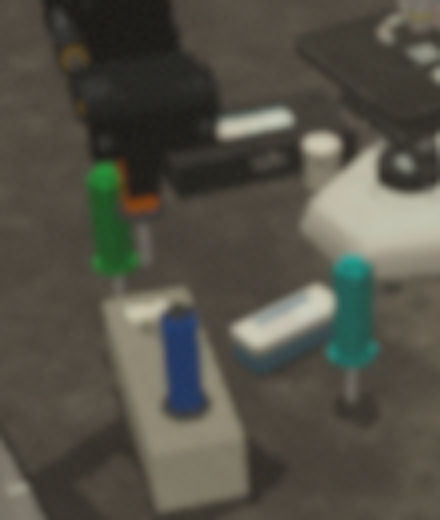

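{"name": "move_arm", "arguments": {"moves": [{"hand": 5, "x": 0, "y": 0, "z": -0.8, "wx": 0, "wy": 0, "wz": 0}, {"hand": 5, "x": 0, "y": 0, "z": -0.8, "wx": 0, "wy": 0, "wz": 0}, {"hand": 5, "x": -0.2, "y": -0.9, "z": -0.4, "wx": 0, "wy": 0, "wz": 0}, {"hand": 5, "x": -0.2, "y": -0.9, "z": 0, "wx": 0, "wy": 0, "wz": 0}, {"hand": 5, "x": -0.2, "y": -0.9, "z": 0, "wx": 0, "wy": 0, "wz": 0}, {"hand": 5, "x": -0.2, "y": -0.9, "z": 0, "wx": 0, "wy": 0, "wz": 0}, {"hand": 5, "x": -0.2, "y": -0.9, "z": 0, "wx": 0, "wy": 0, "wz": 0}, {"hand": 5, "x": -0.2, "y": -0.9, "z": 0, "wx": 0, "wy": 0, "wz": 0}, {"hand": 5, "x": -0.2, "y": -0.9, "z": 0, "wx": 0, "wy": 0, "wz": 0}, {"hand": 5, "x": -0.2, "y": -0.9, "z": 0, "wx": 0, "wy": 0, "wz": 0}, {"hand": 5, "x": -0.2, "y": -0.9, "z": 0, "wx": 0, "wy": 0, "wz": 0}, {"hand": 5, "x": -0.2, "y": -0.9, "z": 0, "wx": 0, "wy": 0, "wz": 0}, {"hand": 5, "x": -0.2, "y": -0.9, "z": 0, "wx": 0, "wy": 0, "wz": 0}, {"hand": 5, "x": -0.2, "y": -0.9, "z": 0, "wx": 0, "wy": 0, "wz": 0}, {"hand": 5, "x": -0.2, "y": -0.9, "z": 0, "wx": 0, "wy": 0, "wz": 0}, {"hand": 5, "x": -0.2, "y": -0.9, "z": 0, "wx": 0, "wy": 0, "wz": 0}, {"hand": 5, "x": -0.2, "y": -0.9, "z": 0, "wx": 0, "wy": 0, "wz": 0}, {"hand": 5, "x": -0.2, "y": -0.6, "z": 0, "wx": 0, "wy": 0, "wz": 0}, {"hand": 5, "x": 0, "y": 0, "z": 0, "wx": 0, "wy": 0, "wz": -3.1}, {"hand": 5, "x": 0, "y": 0, "z": 0, "wx": 0, "wy": 0, "wz": 0}]}}

```text
time_s: 7.5
position: [0.4763, -0.1542, 0.2143]
tcp_rot: [[-0.99, 0.141, -0.001], [0.141, 0.99, 0.001], [0.002, 0.001, -1.0]]
force: [0.6, 0.3, -1.9]
opening: 0.251
```

```bash
python3 - <<'E'
from h import *
go((.4777,-.1972,.16),81.95)
w=cap("wrist"); crop(w,0,640,0,400,1.25,"w6.png")
s=cap("side"); crop(s,280,440,190,340,4,"s6.png");print(bot.read_state()["joint_positions"].round(1))
print(proj(w,(.4777,-.1972,.028)))
E
```

```text
pos [ 0.4763 -0.1542  0.2143] az 81.89 tilt z [-0.0015  0.0012 -1.    ] F [ 0.6   0.27 -1.94] open 0.251 t 7.5
shift units [-0.3  -1.7   2.17] wz -0.06
[ -30.7   21.3  100.2    0.    58.6 -112.6]
(np.float64(281.33016070998997), np.float64(182.44265197383731))
```

View pics/w6.png

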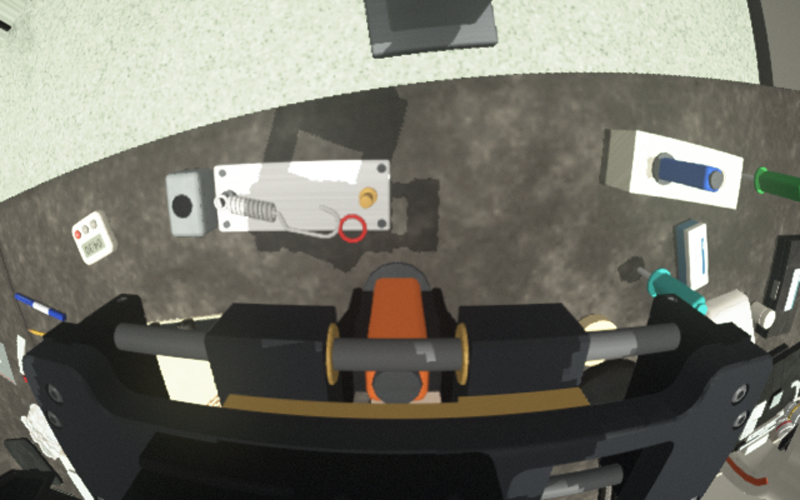

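View pics/s6.png

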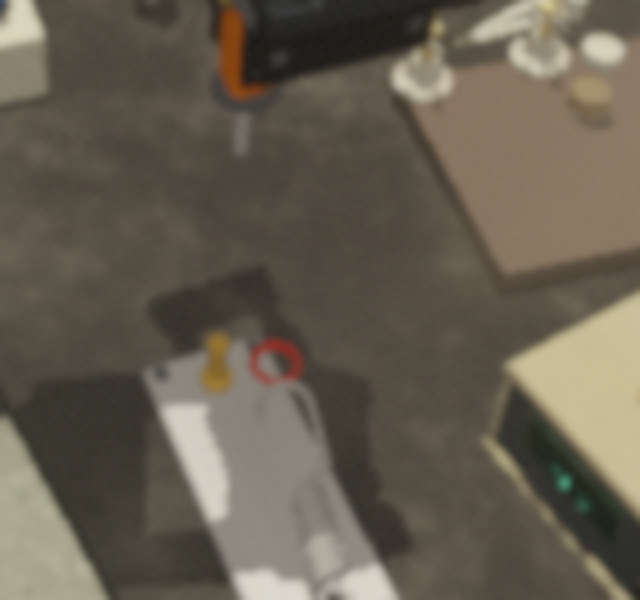

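```bash
python3 - <<'E'
from h import *
w=cap("wrist"); crop(w,160,330,115,205,4.5,"w7.png")
m=mask(w,(0,120,80),(5,255,255))|mask(w,(174,120,80),(180,255,255))
for c in cv2.findContours(m,cv2.RETR_EXTERNAL,cv2.CHAIN_APPROX_NONE)[0]:
    if cv2.contourArea(c)>60:
        e=cv2.fitEllipse(c);print(e, onz(w,*e[0],.028))
E
```

```text
((280.9509582519531, 182.98751831054688), (21.69523048400879, 22.11307716369629), 171.59738159179688) [ 0.47834744 -0.19710782  0.028     ]
```

View pics/w7.png

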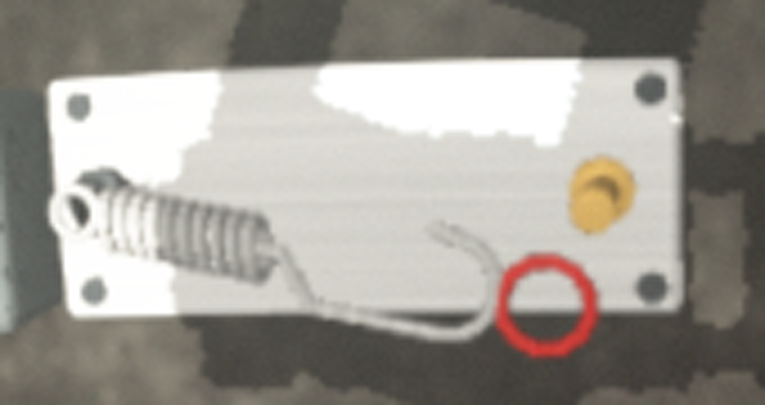

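```bash
python3 - <<'E'
from h import *
w=cap("wrist");s=cap("side");t=cap("top")
T=lambda u,v,x0,y0,k:((u+.5)/k+x0-.5,(v+.5)/k+y0-.5)
W=lambda u,v:T(u,v,160,115,4.5)
hd=W(593,211)
print("head",onz(w,*hd,.042),tri([ray(w,*hd),ray(t,*T(159,181,340,180,5)),ray(s,*T(178,102,290,250,4))]))
print("foot",onz(w,*W(602,188),.009))
print("stud",onz(w,*W(71,213),.03))
C=np.array([onz(w,*W(*p),.008) for p in((50,85),(678,62),(680,308),(73,317))]);print(C.round(4))
scr=[onz(w,*W(*p),.008) for p in((78,107),(650,88),(652,287),(94,291))]
for A in (C,scr):
    for i,j in((0,1),(3,2)):
        d=A[j]-A[i];print(np.degrees(np.arctan2(-d[0],d[1])),np.linalg.norm(d))
    print(np.mean(A,0))
print("looptri",tri([ray(w,280.95,182.99),ray(t,*T(186,128,340,180,5)),ray(s,*T(236,122,290,250,4))]))
E
```

```text
head [ 0.45284856 -0.17931906  0.042     ] (array([ 0.4521063 , -0.17913921,  0.04305257]), [np.float64(0.0005654997055973948), np.float64(0.0016914394232564168), np.float64(0.0011366353022096902)])
foot [ 0.45240029 -0.17953218  0.009     ]
stud [ 0.43210597 -0.32283813  0.03      ]
[[ 0.3966 -0.3325  0.008 ]
 [ 0.422  -0.1545  0.008 ]
 [ 0.4884 -0.1637  0.008 ]
 [ 0.4646 -0.3415  0.008 ]]
-8.095274561152097 0.17979391504241024
-7.638999387206694 0.17936864107175052
[ 0.44290879 -0.24807169  0.008     ]
-8.11427311677799 0.16365750887825722
-8.237679611896725 0.16374586748074685
[ 0.44299711 -0.247662    0.008     ]
looptri (array([ 0.47798637, -0.19696167,  0.03028876]), [np.float64(0.00025171976773363396), np.float64(0.0008437550182996046), np.float64(0.0009082131021602975)])
```

```bash
python3 - <<'E'
from h import *
go((.478,-.1970,.106),81.9)
E
```

```text
pos [ 0.4766 -0.1534  0.215 ] az 81.97 tilt z [-2.e-04  2.e-04 -1.e+00] F [-0.76 -0.22 -0.69] open 0.251 t 7.8
shift units [-0.3  -1.72  4.36] wz 0.07
```

{"name": "move_arm", "arguments": {"moves": [{"hand": 5, "x": -0.15, "y": -0.86, "z": 0, "wx": 0, "wy": 0, "wz": 0}, {"hand": 5, "x": -0.15, "y": -0.86, "z": 0, "wx": 0, "wy": 0, "wz": 0}, {"hand": 5, "x": 0, "y": 0, "z": 0.9, "wx": 0, "wy": 0, "wz": 0}, {"hand": 5, "x": 0, "y": 0, "z": 0.9, "wx": 0, "wy": 0, "wz": 0}, {"hand": 5, "x": 0, "y": 0, "z": 0.9, "wx": 0, "wy": 0, "wz": 0}, {"hand": 5, "x": 0, "y": 0, "z": 0.9, "wx": 0, "wy": 0, "wz": 0}, {"hand": 5, "x": 0, "y": 0, "z": 0.76, "wx": 0, "wy": 0, "wz": 0}, {"hand": 5, "x": 0, "y": 0, "z": 0, "wx": 0, "wy": 0, "wz": 0}, {"hand": 5, "x": 0, "y": 0, "z": 0, "wx": 0, "wy": 0, "wz": 0}, {"hand": 5, "x": 0, "y": 0, "z": 0, "wx": 0, "wy": 0, "wz": 0}]}}

```text
time_s: 8.8
position: [0.4789, -0.198, 0.1071]
tcp_rot: [[-0.99, 0.14, 0.002], [0.14, 0.99, -0.001], [-0.002, -0.001, -1.0]]
force: [0.7, 0.1, -1.0]
opening: 0.252
```

```bash
python3 - <<'E'
from h import *
go((.478,-.1970,.106),81.9)
w=cap("wrist"); crop(w,200,440,110,290,3.3,"w8.png")
s=cap("side"); crop(s,300,400,210,320,5,"s8.png");print(proj(s,(.478,-.197,.045)),proj(s,(.478,-.197,.028)))
t=cap("top"); crop(t,330,450,160,260,5,"t8.png")
E
```

```text
pos [ 0.4789 -0.198   0.1071] az 81.97 tilt z [ 0.0019 -0.0013 -1.    ] F [ 0.75  0.14 -0.96] open 0.252 t 8.8
shift units [0.04 0.03 0.04] wz 0.07
(np.float64(348.662322664219), np.float64(276.0527603677675)) (np.float64(348.1552755328653), np.float64(280.878030763138))
```

View pics/w8.png

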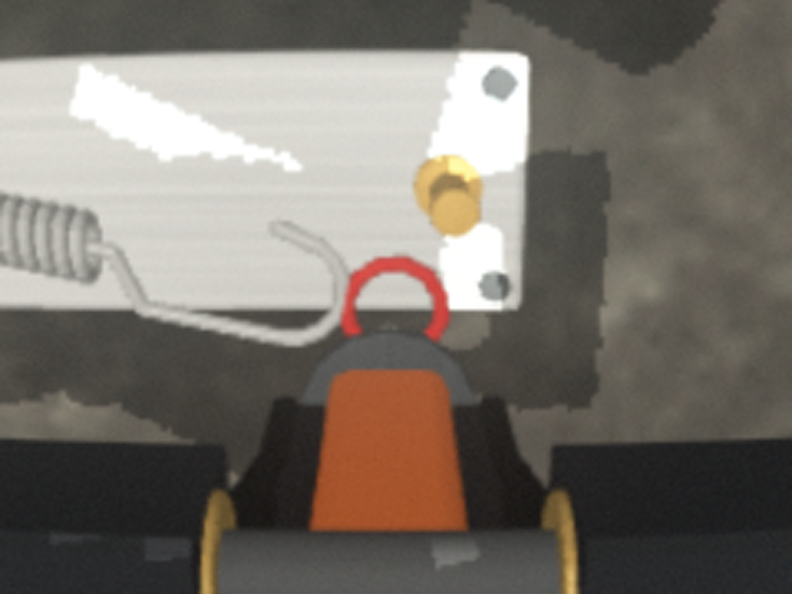

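View pics/s8.png

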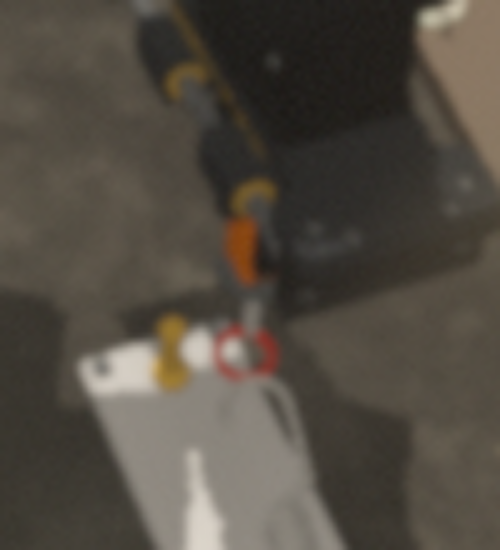

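The side view shows the pin tip at crop (252,335), just over the loop centre at (246,352). I go down into the loop.

{"name": "move_arm", "arguments": {"moves": [{"hand": 5, "x": 0.05, "y": 0.03, "z": 0.2, "wx": 0, "wy": 0, "wz": 0}, {"hand": 5, "x": 0, "y": 0, "z": 0.3, "wx": 0, "wy": 0, "wz": 0}, {"hand": 5, "x": 0, "y": 0, "z": 0.3, "wx": 0, "wy": 0, "wz": 0}, {"hand": 5, "x": 0, "y": 0, "z": 0.3, "wx": 0, "wy": 0, "wz": 0}, {"hand": 5, "x": 0, "y": 0, "z": 0.28, "wx": 0, "wy": 0, "wz": 0}, {"hand": 5, "x": 0, "y": 0, "z": 0, "wx": 0, "wy": 0, "wz": 0}, {"hand": 5, "x": 0, "y": 0, "z": 0, "wx": 0, "wy": 0, "wz": 0}]}}

```text
time_s: 9.65
position: [0.4768, -0.1966, 0.0711]
tcp_rot: [[-0.99, 0.14, -0.001], [0.14, 0.99, 0.0], [0.001, 0.0, -1.0]]
force: [-0.9, 0.2, -0.8]
opening: 0.251
```

```bash
python3 - <<'E'
from h import *
go((.478,-.1970,.0726),81.9)
w=cap("wrist"); crop(w,200,440,110,290,3.3,"w9.png")
s=cap("side"); crop(s,300,400,210,320,5,"s9.png")
E
```

```text
pos [ 0.4768 -0.1966  0.0711] az 81.96 tilt z [-7.e-04  5.e-04 -1.e+00] F [-0.9   0.2  -0.77] open 0.251 t 9.65
shift units [-0.05 -0.01 -0.06] wz 0.06
```

View pics/w9.png

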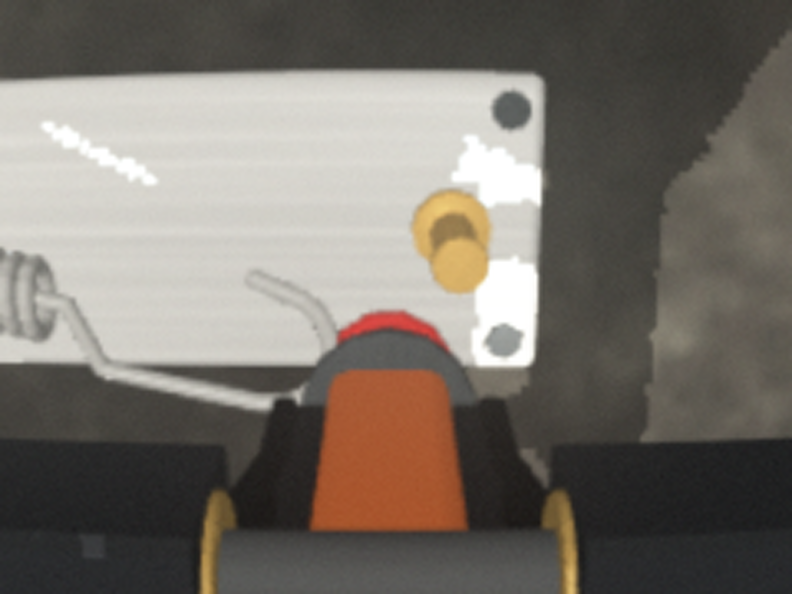

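View pics/s9.png

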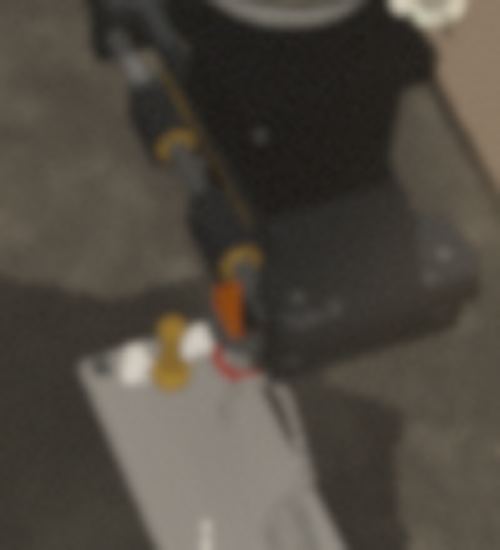

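{"name": "move_arm", "arguments": {"moves": [{"hand": 5, "x": -0.075, "y": 0.324, "z": -0.06, "wx": 0, "wy": 0, "wz": 0}, {"hand": 5, "x": -0.075, "y": 0.324, "z": 0, "wx": 0, "wy": 0, "wz": 0}, {"hand": 5, "x": -0.075, "y": 0.324, "z": 0, "wx": 0, "wy": 0, "wz": 0}, {"hand": 5, "x": -0.075, "y": 0.324, "z": 0, "wx": 0, "wy": 0, "wz": 0}, {"hand": 5, "x": 0, "y": 0, "z": 0, "wx": 0, "wy": 0, "wz": 0}, {"hand": 5, "x": 0, "y": 0, "z": 0, "wx": 0, "wy": 0, "wz": 0}]}}

```text
time_s: 10.35
position: [0.4891, -0.1655, 0.0732]
tcp_rot: [[-0.99, 0.139, 0.0], [0.139, 0.99, -0.001], [-0.0, -0.001, -1.0]]
force: [-1.6, -3.2, -1.3]
opening: 0.247
```

```bash
cat >> h.py <<'E'
P=np.array([.4525,-.1793]);_a=np.radians(-8.1);RX=np.array([np.cos(_a),np.sin(_a)]);RY=np.array([-np.sin(_a),np.cos(_a)])
def rig():
    d=bot.read_state()["position"][:2]-P; x,y=d@RX,d@RY; print("rig xy",round(x*1e3,1),round(y*1e3,1),"r",round(np.hypot(x,y+.144)*1e3,1),"turn",round(np.arctan2(x,y+.144),3))
def rigto(r,turn,z):
    p=P+RX*r*np.sin(turn)+RY*(r*np.cos(turn)-.144); go((p[0],p[1],z),81.9)
E
python3 - <<'E'
from h import *
rig(); rigto(.1995,.21,.0726)
w=cap("wrist"); crop(w,200,440,110,290,3.3,"w10.png")
E
```

```text
rig xy 34.3 18.8 r 166.4 turn 0.208
pos [ 0.4891 -0.1655  0.0732] az 82.03 tilt z [ 2.e-04 -6.e-04 -1.e+00] F [-1.57 -3.24 -1.29] open 0.247 t 10.35
shift units [-0.29  1.29  0.02] wz 0.13
```

View pics/w10.png

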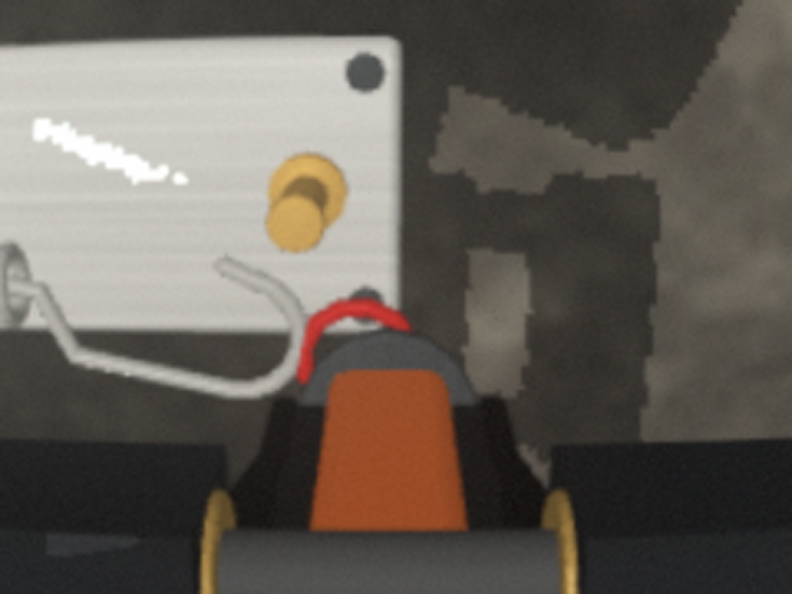

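{"name": "move_arm", "arguments": {"moves": [{"hand": 5, "x": -0.075, "y": 0.332, "z": 0, "wx": 0, "wy": 0, "wz": 0}, {"hand": 5, "x": -0.075, "y": 0.332, "z": 0, "wx": 0, "wy": 0, "wz": 0}, {"hand": 5, "x": -0.075, "y": 0.332, "z": 0, "wx": 0, "wy": 0, "wz": 0}, {"hand": 5, "x": -0.075, "y": 0.332, "z": 0, "wx": 0, "wy": 0, "wz": 0}, {"hand": 5, "x": 0, "y": 0, "z": 0, "wx": 0, "wy": 0, "wz": 0}, {"hand": 5, "x": 0, "y": 0, "z": 0, "wx": 0, "wy": 0, "wz": 0}]}}

```text
time_s: 11.0
position: [0.5009, -0.1336, 0.073]
tcp_rot: [[-0.99, 0.139, -0.0], [0.139, 0.99, -0.0], [0.0, -0.001, -1.0]]
force: [-1.6, -4.3, -0.6]
opening: 0.249
```

```bash
python3 - <<'E'
from h import *
rig(); rigto(.2,.14,.0726); rigto(.2,.07,.0726);rigto(.2,.0,.0726)
w=cap("wrist"); crop(w,200,440,110,290,3.3,"w11.png")
T=lambda u,v:((u+.5)/3.3+199.5,(v+.5)/3.3+109.5)
for h in (0,):
  pass
E
```

```text
rig xy 41.5 52.1 r 200.4 turn 0.209
pos [ 0.5009 -0.1336  0.073 ] az 82.03 tilt z [-3.e-04 -5.e-04 -1.e+00] F [-1.61 -4.28 -0.62] open 0.249 t 11.0
shift units [0.54 0.08 0.02] wz 0.13
pos [ 0.5009 -0.1336  0.073 ] az 82.03 tilt z [-3.e-04 -5.e-04 -1.e+00] F [-1.61 -4.28 -0.62] open 0.249 t 11.0
shift units [1.1  0.14 0.02] wz 0.13
pos [ 0.5009 -0.1336  0.073 ] az 82.03 tilt z [-3.e-04 -5.e-04 -1.e+00] F [-1.61 -4.28 -0.62] open 0.249 t 11.0
shift units [1.66 0.16 0.02] wz 0.13
```

View pics/w11.png

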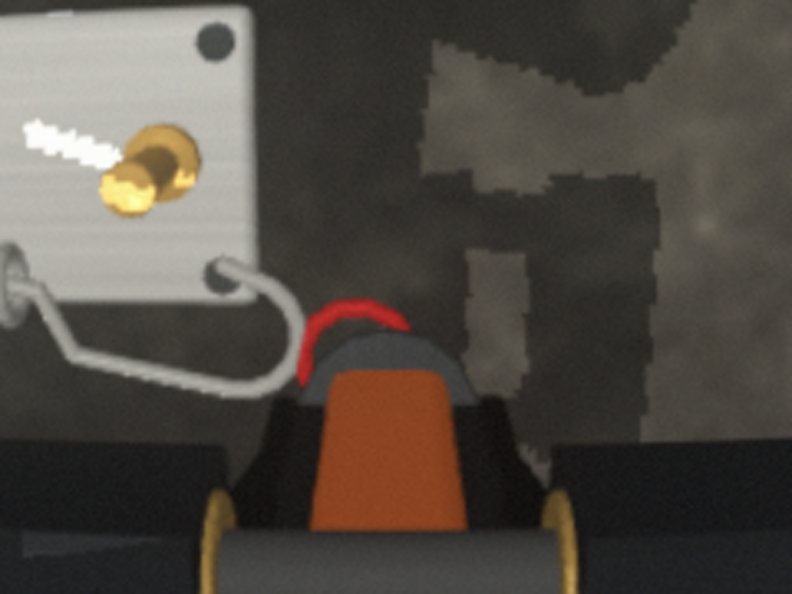

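```bash
python3 - <<'E'
from h import *
w=cap("wrist")
T=lambda u,v:((u+.5)/3.3+199.5,(v+.5)/3.3+109.5)
for n,p,z in(("tip",(222,265),.028),("bend out",(302,335),.028),("head",(127,191),.042),("ringfar",(355,308),.028)):
    d=onz(w,*T(*p),z)[:2]-P; x,y=d@RX,d@RY
    print(n,round(x*1e3,1),round(y*1e3,1),"r",round(np.hypot(x,y+.144)*1e3,1))
E
```

```text
tip 19.6 15.9 r 161.1
bend out 35.3 32.7 r 180.2
head 0.6 -0.4 r 143.7
ringfar 29.1 44.2 r 190.5
```

{"name": "move_arm", "arguments": {"moves": [{"hand": 5, "x": 0.27, "y": 0.06, "z": 0, "wx": 0, "wy": 0, "wz": 0}, {"hand": 5, "x": 0.27, "y": 0.05, "z": 0, "wx": 0, "wy": 0, "wz": 0}, {"hand": 5, "x": 0.28, "y": 0.03, "z": 0, "wx": 0, "wy": 0, "wz": 0}, {"hand": 5, "x": 0.28, "y": 0.03, "z": 0, "wx": 0, "wy": 0, "wz": 0}, {"hand": 5, "x": 0.28, "y": 0.01, "z": 0, "wx": 0, "wy": 0, "wz": 0}, {"hand": 5, "x": 0.28, "y": 0.01, "z": 0, "wx": 0, "wy": 0, "wz": 0}, {"hand": 5, "x": 0, "y": 0, "z": 0, "wx": 0, "wy": 0, "wz": 0}, {"hand": 5, "x": 0, "y": 0, "z": 0, "wx": 0, "wy": 0, "wz": 0}]}}

```text
time_s: 11.9
position: [0.4612, -0.1239, 0.0733]
tcp_rot: [[-0.99, 0.14, 0.002], [0.14, 0.99, -0.001], [-0.002, -0.001, -1.0]]
force: [-0.8, -5.4, -0.6]
opening: 0.25
```

```bash
python3 - <<'E'
from h import *
rig(); rigto(.1705,0,.0726); rigto(.164,.0,.0726)
w=cap("wrist"); crop(w,200,440,110,290,3.3,"w12.png")
E
```

```text
rig xy 0.8 56.1 r 200.1 turn 0.004
pos [ 0.4612 -0.1239  0.0733] az 81.94 tilt z [ 0.0019 -0.0012 -1.    ] F [-0.85 -5.43 -0.6 ] open 0.25 t 11.9
shift units [ 0.03 -1.18  0.03] wz 0.04
pos [ 0.4612 -0.1239  0.0733] az 81.94 tilt z [ 0.0019 -0.0012 -1.    ] F [-0.85 -5.43 -0.6 ] open 0.25 t 11.9
shift units [ 0.03 -1.44  0.03] wz 0.04
```

View pics/w12.png

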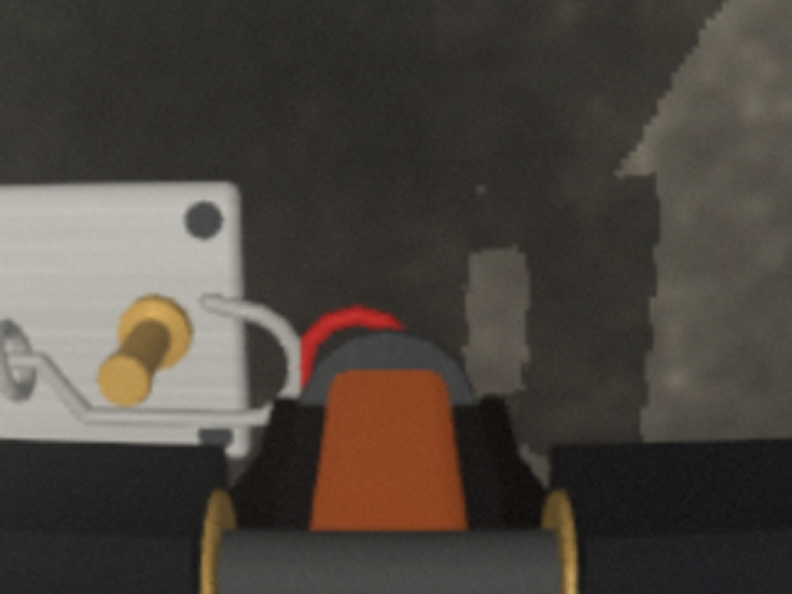

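The tip at crop (205,300) lies past the post at (155,330), with the shank on the near side, so the post is in the mouth. I ease back.

{"name": "move_arm", "arguments": {"moves": [{"hand": 5, "x": 0.01, "y": -0.24, "z": 0, "wx": 0, "wy": 0, "wz": 0}, {"hand": 5, "x": 0.01, "y": -0.24, "z": 0, "wx": 0, "wy": 0, "wz": 0}, {"hand": 5, "x": 0, "y": -0.24, "z": 0, "wx": 0, "wy": 0, "wz": 0}, {"hand": 5, "x": 0, "y": -0.24, "z": 0, "wx": 0, "wy": 0, "wz": 0}, {"hand": 5, "x": 0, "y": -0.24, "z": 0, "wx": 0, "wy": 0, "wz": 0}, {"hand": 5, "x": 0, "y": -0.2, "z": 0, "wx": 0, "wy": 0, "wz": 0}, {"hand": 5, "x": 0, "y": 0, "z": 0, "wx": 0, "wy": 0, "wz": 0}, {"hand": 5, "x": 0, "y": 0, "z": 0, "wx": 0, "wy": 0, "wz": 0}, {"hand": 5, "x": 0, "y": 0, "z": 0, "wx": 0, "wy": 0, "wz": 0}]}}

```text
time_s: 12.85
position: [0.4547, -0.1572, 0.0729]
tcp_rot: [[-0.99, 0.14, -0.001], [0.14, 0.99, 0.001], [0.001, 0.001, -1.0]]
force: [0.2, 0.0, -1.5]
opening: 0.253
```

```bash
python3 - <<'E'
from h import *
rig(); rigto(.164,.0,.0726)
w=cap("wrist"); crop(w,200,440,110,290,3.3,"w13.png")
s=cap("side"); crop(s,300,400,210,320,5,"s13.png")
E
```

```text
rig xy -0.9 22.2 r 166.2 turn -0.006
pos [ 0.4547 -0.1572  0.0729] az 81.96 tilt z [-9.e-04  1.e-03 -1.e+00] F [ 0.2   0.03 -1.46] open 0.253 t 12.85
shift units [-0.04 -0.09  0.01] wz 0.06
```

View pics/w13.png

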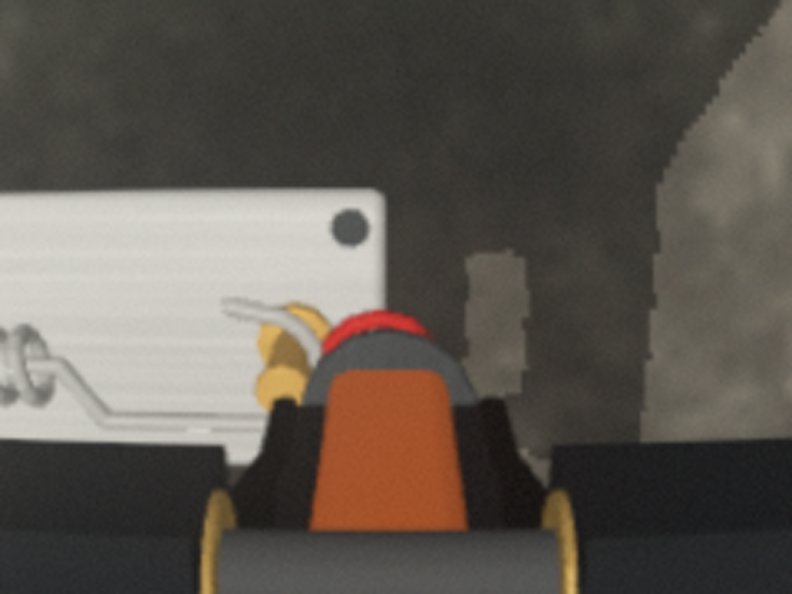

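View pics/s13.png

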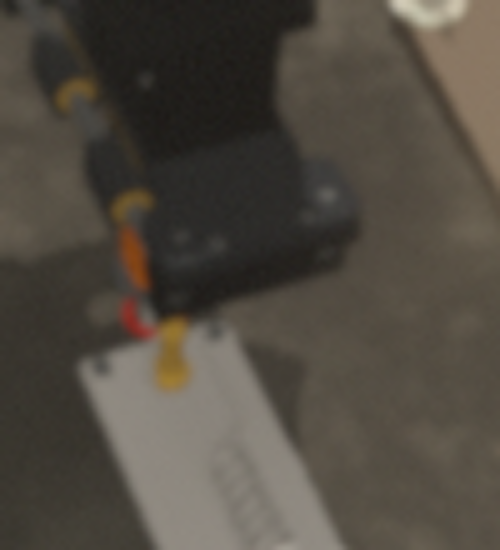

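Post now sits in the hook bend and no force remains. I hold, then lift out straight.

{"name": "move_arm", "arguments": {"moves": [{"hand": 5, "x": 0, "y": -0.05, "z": 0, "wx": 0, "wy": 0, "wz": 0}, {"hand": 5, "x": 0, "y": 0, "z": 0, "wx": 0, "wy": 0, "wz": 0}, {"hand": 5, "x": 0, "y": 0, "z": 0, "wx": 0, "wy": 0, "wz": 0}, {"hand": 5, "x": 0, "y": 0, "z": 0, "wx": 0, "wy": 0, "wz": 0}, {"hand": 5, "x": 0, "y": 0, "z": -0.3, "wx": 0, "wy": 0, "wz": 0}, {"hand": 5, "x": 0, "y": 0, "z": -0.4, "wx": 0, "wy": 0, "wz": 0}, {"hand": 5, "x": 0, "y": 0, "z": -0.4, "wx": 0, "wy": 0, "wz": 0}, {"hand": 5, "x": 0, "y": 0, "z": -0.6, "wx": 0, "wy": 0, "wz": 0}, {"hand": 5, "x": 0, "y": 0, "z": -0.8, "wx": 0, "wy": 0, "wz": 0}, {"hand": 5, "x": 0, "y": 0, "z": -0.9, "wx": 0, "wy": 0, "wz": 0}, {"hand": 5, "x": 0, "y": 0, "z": -0.9, "wx": 0, "wy": 0, "wz": 0}, {"hand": 5, "x": 0, "y": 0, "z": -0.9, "wx": 0, "wy": 0, "wz": 0}, {"hand": 5, "x": 0, "y": 0, "z": -0.6, "wx": 0, "wy": 0, "wz": 0}, {"hand": 5, "x": 0, "y": 0, "z": 0, "wx": 0, "wy": 0, "wz": 0}]}}

```text
time_s: 14.35
position: [0.4563, -0.1599, 0.221]
tcp_rot: [[-0.99, 0.14, 0.005], [0.14, 0.99, -0.004], [-0.006, -0.003, -1.0]]
force: [0.1, 0.2, -1.3]
opening: 0.248
```

```bash
python3 - <<'E'
from h import *
w=cap("wrist"); crop(w,160,480,110,310,2.5,"w14.png")
m=mask(w,(0,120,80),(5,255,255))|mask(w,(174,120,80),(180,255,255))
for c in cv2.findContours(m,cv2.RETR_EXTERNAL,cv2.CHAIN_APPROX_NONE)[0]:
    if cv2.contourArea(c)>60:
        e=cv2.fitEllipse(c);d=onz(w,*e[0],.028)[:2]-P;print(e[0],"rig",d@RX,d@RY)
# hole: standcenter + .045
u=np.array([np.cos(np.radians(78.9)),np.sin(np.radians(78.9))]);h=np.array([.4587,.161])+.045*u;print("hole",h)
go((h[0],h[1],.2166),78.9)
E
```

```text
(319.01129150390625, 172.88221740722656) rig 0.00010513878382531353 0.020654840719051878
hole [0.46736349 0.20515817]
pos [ 0.4555 -0.1594  0.2196] az 81.96 tilt z [ 0.003  -0.0019 -1.    ] F [-0.18  0.59 -1.23] open 0.246 t 14.4
shift units [ 1.57 14.51  0.09] wz 3.06
```

View pics/w14.png

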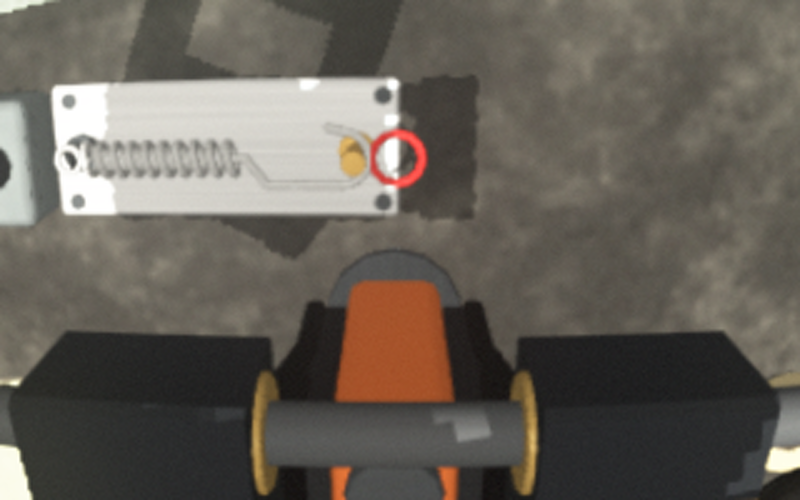

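The spring is hooked, with the loop at rig (0.1, 20.7) mm. Now back to the stand.

{"name": "move_arm", "arguments": {"moves": [{"hand": 5, "x": 0.1, "y": 0.9, "z": 0, "wx": 0, "wy": 0, "wz": 0}, {"hand": 5, "x": 0.1, "y": 0.9, "z": 0, "wx": 0, "wy": 0, "wz": 0}, {"hand": 5, "x": 0.1, "y": 0.9, "z": 0, "wx": 0, "wy": 0, "wz": 0}, {"hand": 5, "x": 0.1, "y": 0.9, "z": 0, "wx": 0, "wy": 0, "wz": 0}, {"hand": 5, "x": 0.1, "y": 0.9, "z": 0, "wx": 0, "wy": 0, "wz": 0}, {"hand": 5, "x": 0.1, "y": 0.9, "z": 0, "wx": 0, "wy": 0, "wz": 0}, {"hand": 5, "x": 0.1, "y": 0.9, "z": 0, "wx": 0, "wy": 0, "wz": 0}, {"hand": 5, "x": 0.1, "y": 0.9, "z": 0, "wx": 0, "wy": 0, "wz": 0}, {"hand": 5, "x": 0.1, "y": 0.9, "z": 0, "wx": 0, "wy": 0, "wz": 0}, {"hand": 5, "x": 0.1, "y": 0.9, "z": 0, "wx": 0, "wy": 0, "wz": 0}, {"hand": 5, "x": 0.1, "y": 0.9, "z": 0, "wx": 0, "wy": 0, "wz": 0}, {"hand": 5, "x": 0.1, "y": 0.9, "z": 0, "wx": 0, "wy": 0, "wz": 0}, {"hand": 5, "x": 0.1, "y": 0.9, "z": 0, "wx": 0, "wy": 0, "wz": 0}, {"hand": 5, "x": 0.1, "y": 0.9, "z": 0, "wx": 0, "wy": 0, "wz": 0}, {"hand": 5, "x": 0.1, "y": 0.9, "z": 0, "wx": 0, "wy": 0, "wz": 0}, {"hand": 5, "x": 0.1, "y": 0.9, "z": 0, "wx": 0, "wy": 0, "wz": 0}, {"hand": 5, "x": 0, "y": 0, "z": 0, "wx": 0, "wy": 0, "wz": 3.1}, {"hand": 5, "x": 0, "y": 0, "z": 0, "wx": 0, "wy": 0, "wz": 0}, {"hand": 5, "x": 0, "y": 0, "z": 0, "wx": 0, "wy": 0, "wz": 0}]}}

```text
time_s: 16.3
position: [0.465, 0.2027, 0.2173]
tcp_rot: [[-0.981, 0.192, -0.002], [0.192, 0.981, -0.001], [0.002, -0.001, -1.0]]
force: [-0.6, -0.7, -1.2]
opening: 0.251
```

```bash
python3 - <<'E'
from h import *
go((.4674,.2052,.115),78.9)
w=cap("wrist"); crop(w,200,420,110,260,3.5,"w15.png");s=cap("side"); crop(s,230,340,90,220,4,"s15.png")
print([ (round((proj(w,(.4674,.2052,.05))[i]-o)*3.5)) for i,o in((0,200),(1,110))])
E
```

```text
pos [0.465  0.2027 0.2173] az 78.92 tilt z [-1.9e-03 -5.0e-04 -1.0e+00] F [-0.63 -0.68 -1.18] open 0.251 t 16.3
shift units [-0.08  0.12  4.09] wz 0.02
[422, 250]
```

View pics/w15.png

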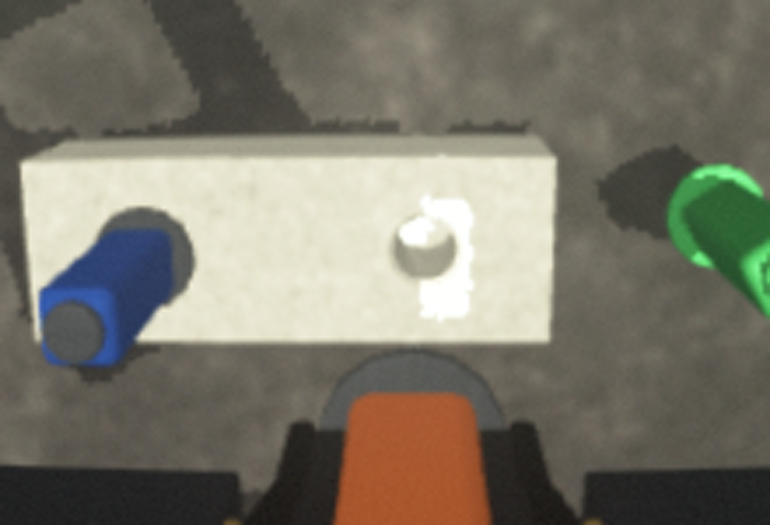

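View pics/s15.png

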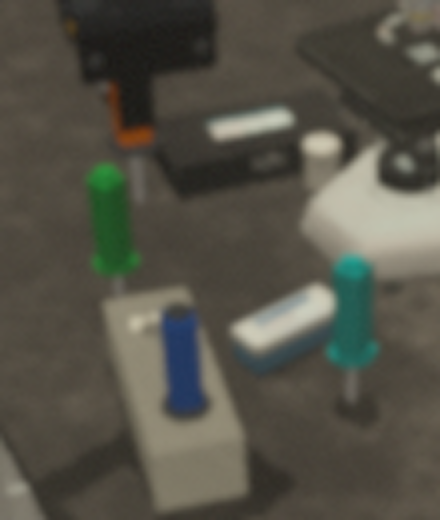

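{"name": "move_arm", "arguments": {"moves": [{"hand": 5, "x": -0.08, "y": 0.12, "z": 0.6, "wx": 0, "wy": 0, "wz": 0}, {"hand": 5, "x": 0, "y": 0, "z": 0.8, "wx": 0, "wy": 0, "wz": 0}, {"hand": 5, "x": 0, "y": 0, "z": 0.8, "wx": 0, "wy": 0, "wz": 0}, {"hand": 5, "x": 0, "y": 0, "z": 0.8, "wx": 0, "wy": 0, "wz": 0}, {"hand": 5, "x": 0, "y": 0, "z": 0.6, "wx": 0, "wy": 0, "wz": 0}, {"hand": 5, "x": 0, "y": 0, "z": 0.3, "wx": 0, "wy": 0, "wz": 0}, {"hand": 5, "x": 0, "y": 0, "z": 0, "wx": 0, "wy": 0, "wz": 0}, {"hand": 5, "x": 0, "y": 0, "z": 0, "wx": 0, "wy": 0, "wz": 0}]}}

```text
time_s: 17.2
position: [0.4688, 0.2054, 0.121]
tcp_rot: [[-0.981, 0.194, 0.001], [0.194, 0.981, 0.0], [-0.001, 0.0, -1.0]]
force: [-0.6, -0.1, -0.4]
opening: 0.251
```

```bash
python3 - <<'E'
from h import *
go((.467,.2055,.0695),78.9)
s=cap("side"); crop(s,230,340,110,220,5,"s16.png");w=cap("wrist"); crop(w,200,440,110,290,3.3,"w16.png")
print([((np.array(proj(s,(.467,.2055,z)))-(230,110))*5).round() for z in(.05,.056)])
E
```

```text
pos [0.4688 0.2054 0.121 ] az 78.84 tilt z [ 8.e-04  2.e-04 -1.e+00] F [-0.62 -0.08 -0.44] open 0.251 t 17.2
shift units [ 0.07 -0.01  2.06] wz -0.06
[array([191., 309.]), array([190., 300.])]
```

View pics/s16.png

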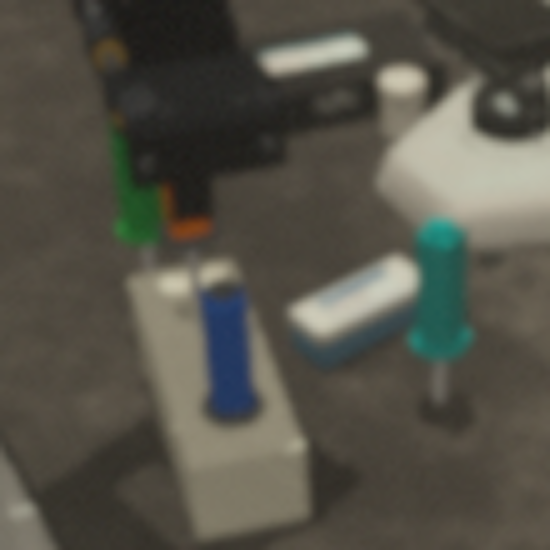

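View pics/w16.png

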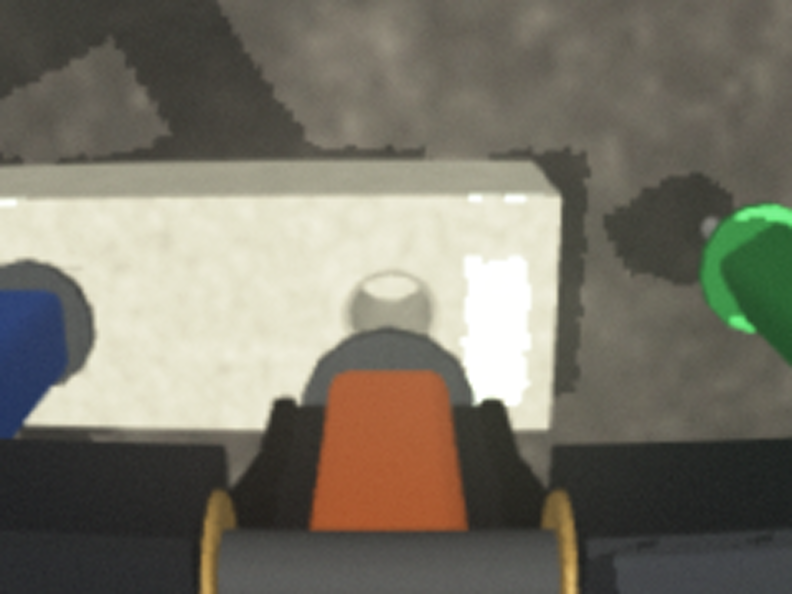

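The hole at crop (390,310) lines up with the flange centre at x 388. I lower, watching the force.

{"name": "move_arm", "arguments": {"moves": [{"hand": 5, "x": 0.05, "y": 0, "z": 0.2, "wx": 0, "wy": 0, "wz": 0}, {"hand": 5, "x": 0, "y": 0, "z": 0.3, "wx": 0, "wy": 0, "wz": 0}, {"hand": 5, "x": 0, "y": 0, "z": 0.3, "wx": 0, "wy": 0, "wz": 0}, {"hand": 5, "x": 0, "y": 0, "z": 0.3, "wx": 0, "wy": 0, "wz": 0}, {"hand": 5, "x": 0, "y": 0, "z": 0.3, "wx": 0, "wy": 0, "wz": 0}, {"hand": 5, "x": 0, "y": 0, "z": 0.3, "wx": 0, "wy": 0, "wz": 0}, {"hand": 5, "x": 0, "y": 0, "z": 0.2, "wx": 0, "wy": 0, "wz": 0}, {"hand": 5, "x": 0, "y": 0, "z": 0, "wx": 0, "wy": 0, "wz": 0}, {"hand": 5, "x": 0, "y": 0, "z": 0, "wx": 0, "wy": 0, "wz": 0}]}}

```text
time_s: 18.2
position: [0.4671, 0.2058, 0.0729]
tcp_rot: [[-0.981, 0.193, -0.0], [0.193, 0.981, -0.0], [0.0, -0.0, -1.0]]
force: [-0.4, -0.1, -1.6]
opening: 0.255
```

```bash
python3 - <<'E'
from h import *
go((.467,.2055,.0695),78.9)
w=cap("wrist"); crop(w,200,440,110,290,3.3,"w17.png")
E
```

```text
pos [0.4671 0.2058 0.0729] az 78.86 tilt z [-2.e-04 -0.e+00 -1.e+00] F [-0.36 -0.07 -1.56] open 0.255 t 18.2
shift units [ 0.   -0.01  0.14] wz -0.04
```

View pics/w17.png

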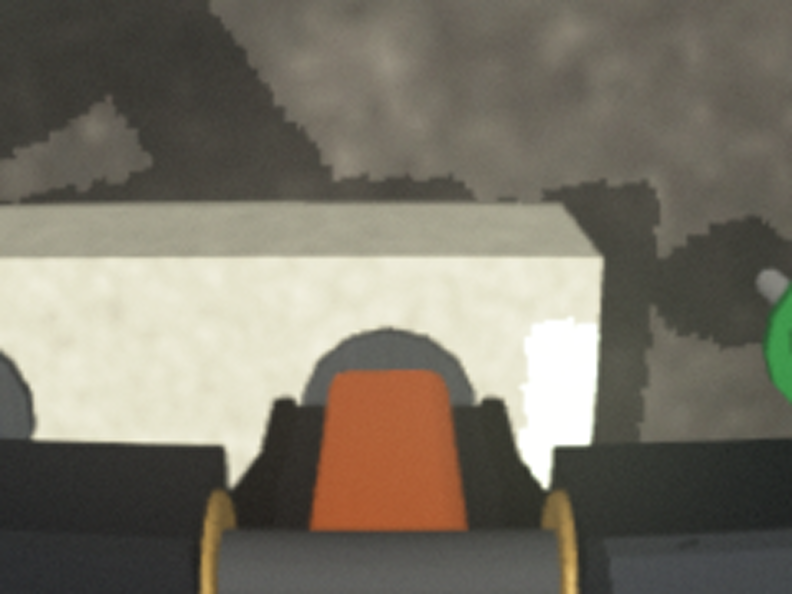

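{"name": "move_arm", "arguments": {"moves": [{"hand": 5, "x": 0, "y": 0, "z": 0.07, "wx": 0, "wy": 0, "wz": 0}, {"hand": 5, "x": 0, "y": 0, "z": 0.05, "wx": 0, "wy": 0, "wz": 0}, {"hand": 5, "x": 0, "y": 0, "z": 0, "wx": 0, "wy": 0, "wz": 0}, {"hand": 60, "x": 0, "y": 0, "z": 0, "wx": 0, "wy": 0, "wz": 0}, {"hand": 60, "x": 0, "y": 0, "z": 0, "wx": 0, "wy": 0, "wz": 0}, {"hand": 60, "x": 0, "y": 0, "z": 0, "wx": 0, "wy": 0, "wz": 0}, {"hand": 60, "x": 0, "y": 0, "z": 0, "wx": 0, "wy": 0, "wz": 0}, {"hand": 60, "x": 0, "y": 0, "z": 0, "wx": 0, "wy": 0, "wz": 0}, {"hand": 60, "x": 0, "y": 0, "z": -0.4, "wx": 0, "wy": 0, "wz": 0}, {"hand": 60, "x": 0, "y": 0, "z": -0.7, "wx": 0, "wy": 0, "wz": 0}, {"hand": 60, "x": 0, "y": 0, "z": -0.9, "wx": 0, "wy": 0, "wz": 0}, {"hand": 60, "x": 0, "y": 0, "z": -0.9, "wx": 0, "wy": 0, "wz": 0}, {"hand": 60, "x": 0, "y": 0, "z": -0.9, "wx": 0, "wy": 0, "wz": 0}, {"hand": 60, "x": 0, "y": 0, "z": -0.9, "wx": 0, "wy": 0, "wz": 0}, {"hand": 60, "x": 0, "y": 0, "z": -0.9, "wx": 0, "wy": 0, "wz": 0}, {"hand": 60, "x": 0, "y": 0, "z": 0, "wx": 0, "wy": 0, "wz": 0}, {"hand": 60, "x": 0, "y": 0, "z": 0, "wx": 0, "wy": 0, "wz": 0}]}}

```text
time_s: 19.95
position: [0.467, 0.2058, 0.2106]
tcp_rot: [[-0.981, 0.193, 0.001], [0.193, 0.981, 0.0], [-0.001, 0.0, -1.0]]
force: [0.2, -0.1, -0.5]
opening: 0.686
```

```bash
python3 - <<'E'
from h import *
go((.467,.2055,.0695),78.9)
w=cap("wrist"); crop(w,160,420,110,260,3,"w18.png")
s=cap("side"); crop(s,230,380,90,340,2.4,"s18.png")
t=cap("top"); crop(t,340,480,180,250,5,"t18.png")
E
```

```text
pos [0.467  0.2058 0.2106] az 78.86 tilt z [ 1.2e-03  3.0e-04 -1.0e+00] F [ 0.18 -0.1  -0.47] open 0.686 t 19.95
shift units [ 0.   -0.01  5.64] wz -0.04
```

View pics/w18.png

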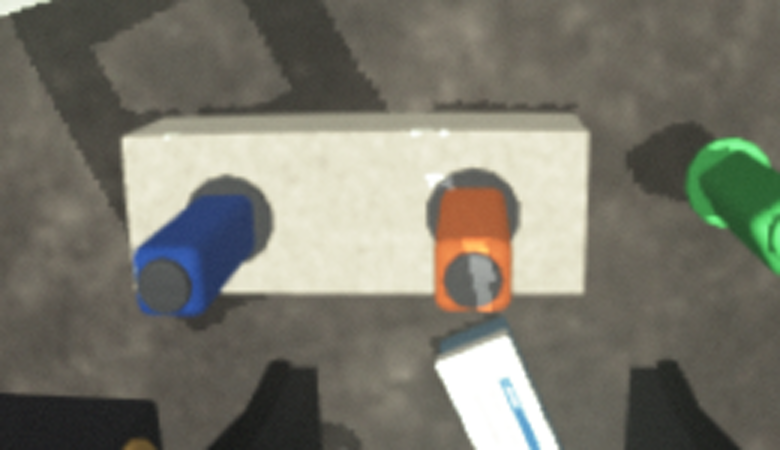

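View pics/s18.png

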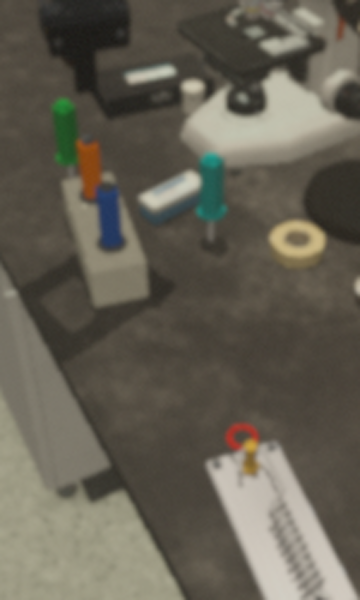

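View pics/t18.png

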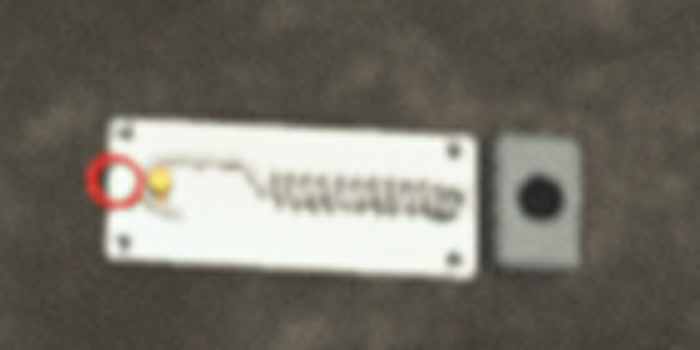

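The puller stands back in its hole with its cap at wrist crop (473,280). The scraper looks unmoved and the loop hangs on the post at top crop (115,181). One numeric check, then I hand in.

```bash
python3 - <<'E'
from h import *
from rig import order
w=cap("wrist");s=cap("side");t=cap("top")
T=lambda u,v,x0,y0,k:((u+.5)/k+x0-.5,(v+.5)/k+y0-.5)
c=tri([ray(w,*T(473,280,160,110,3)),ray(s,*T(88,142,230,90,2.4))]);print("cap",c)
print("flange",onz(w,*T(473,214,160,110,3),.054))
d=onz(t,*T(115,181,340,180,5),.028)[:2]-P;print("loop rig",d@RX,d@RY)
print("scraper cap",onz(w,*T(164,287,160,110,3),.128))
order.hand_in()
E
```

```text
cap (array([0.46713732, 0.20483572, 0.12569627]), [np.float64(0.0013401321569712092), np.float64(0.0013401321569713857)])
flange [0.46419619 0.20521237 0.054     ]
loop rig -0.0007549732038484125 0.019818765572797447
scraper cap [0.4501411  0.11753921 0.128     ]
the job is handed in; nothing more can be done
```

I hooked the spring on the post and put the puller back upright in its hole, then handed the job in at about 20 s on the robot's clock. The hand-in gives no verdict.

**What I did:** I took the orange puller from the stand and put its pin down into the red loop. I pulled to about 57 mm of stretch (about 5 N on the tool), swung the hook round the post and eased back until no force was left. I lifted the pin out before returning the puller and opening the gripper. The gripper never came near the rig.

**Last checks:**

| Check | Measured | Wanted |
|---|---|---|
| Loop in rig frame, top view | (-0.8, 19.8) mm | within ±12 mm in x, 12 to 28 mm in y |
| Loop in rig frame, wrist view | (0.1, 20.7) mm | same |
| Puller handle top | 126 mm high, so centre about 90 mm | centre 80 to 100 mm |
| Puller tilt | handle top about 3 mm off the flange, about 2.5 degrees | below 10 degrees |
| Scraper top | within about 2 mm of where it was | moved less than 30 mm |
| Arm | about 80 mm above the puller, touching nothing | touching nothing |

**Disagreements:** The first side and top view pair put the handle top at about 130 mm instead of 126 mm. Positions from different views differed by 1 to 3 mm. One early move call was refused for missing keys and had no effect.

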